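Take a clean bearing roller from its case with tongs

TASK

Lever the closed lid of the parts case fully open with the blade of the scraper and lay the scraper back down flat on the table, clear of the case. Then take the tongs from their holder, close them on the upright steel roller in the case, lift it out and finish while still holding it in the tongs, at least a hand's breadth (10 cm) above the table and clear of the case. Neither the gripper nor the arm may touch the roller, the case or its lid, the flat ring stays in the case, and everything else on the table stays where it is.

Things in the scene. Friction and masses are not known exactly. Their poses are not given: they have to be found in the camera images.
- case: Grey open-topped parts case fixed to the table, 108 (x) by 184 (y) by 42 mm high without its lid, walls and floor 4 mm. Origin: centre of its underside; x points to the hinge side (away from the robot, within 0.3 rad), z up. It carries the lid.
- lid (a joint): Lid angle, rad: 0 closed, grows as it opens away from the robot, stop at 1.85. Lid 124 mm deep, 184 wide, 6 thick, 80 g, grey frame with clear pane; closed, its underside is level with the case's rim (42 mm up). Turns about the line along the case's y through lid_hinge. Friction 0.02 N m: left below about 1.1 rad it falls shut, past upright it stays. Fully open: upright or further (1.5 and up).
- lid_hinge (a point): Middle of the hinge line: far upper edge of the case, 42 mm above the table; fixed to the case.
- lid_lip (a point): Middle of the lower front edge of the lid; moves with the lid. The lid overhangs the case's front face by 16 mm there, over its whole width, with nothing beneath it down to the table.
- scraper: Loose scraper, 140 g, lying along its x. Wooden handle 110 long (x -55 to +55), 22 wide, 26 mm high; steel blade x +55 to +150, 30 wide, 3 mm thick, top face 11 mm above the handle's underside. Origin: centre of the handle's underside; x towards the blade, z up. Centre of mass about 22 mm ahead of the origin.
- scraper_tip (a point): Middle of the blade's tip edge, at the blade's top face (150 mm ahead of the scraper's origin, 11 mm above its underside).
- tongs: Loose sprung steel tongs, 80 g, upright, tips down, in the holder's pocket (lift straight out). 144 mm tall: bridge 30 mm wide (y) at the top 8 mm, two flat arms hinged there, spread along y. Origin: midway between the tip ends at their lower end; z up. At rest tips 51 mm apart inside, 59 outside; tips 18 mm wide (x), 4 thick. Arms parallel when 20 mm apart (on the roller).
- tongs_grip (a point): Where to squeeze: midway between the rubber plates outside the arms, 110 mm above the tip ends. Plates 20 mm wide (x), 28 tall. Over the plates (y): 43 mm at rest, 36 closed on the roller, 32 shut on nothing. Springs push each plate out with 7 N at rest, 9 N on the roller: squeezed 1 to 2 mm, the tongs are carried open; 40 N on the plates gives about 7 N at the tips.
- tong_l (a joint): Closing angle of the tongs' +y arm, rad (the other arm moves equally): 0 open, 0.11 when closed on the roller, 0.18 shut on nothing.
- holder: Fixed tongs holder: 110 mm square steel base plate 5 mm thick, with an upright aluminium pocket 60 mm high, 31 by 74 mm outside and 23 by 66 mm inside (long side along y). Origin: centre of its underside. The tips of the tongs stand on its floor, 4 to 5 mm above the table.
- roller: The task's item: loose solid steel bearing roller, plain cylinder 20 mm across, 30 mm tall, about 70 g, standing upright on the floor of the case, in its left or right half. Origin: centre of its underside, z along its axis.
- roller_center (a point): Centre of the roller, 15 mm above its underside.
- race: Bystander in the other half of the case: flat steel ring, 30 mm across, 10 mm high. Origin: centre of its underside.
- can: Bystander: aluminium can, 58 mm across, 160 mm tall. Origin: centre of its underside.
- tape: Bystander: cardboard ring lying flat, 90 mm across, 30 mm high. Origin: centre of its underside.
- jar: Bystander: white plastic jar, 70 mm across, 85 mm tall. Origin: centre of its underside.
- carton: Bystander: cardboard box 120 by 90 by 70 mm. Origin: centre of its underside.
- wrench: Bystander: flat steel wrench lying on the table near the robot. Origin on the table under it.
- sleeve: Bystander: dark steel sleeve standing on the table, 52 mm across, 32 mm high. Origin: centre of its underside.
Not all that is in view belongs to the job. Leave any turquoise look-alike of the tongs alone. Of the things shaped like the scraper, the wooden one is meant.

How it is judged:
By the outcome, as a careful person would: the job done as asked, in the order asked, and still so for the second after the job is handed in, while the arm keeps its last pose, push and grip.
It also fails if it takes over 72 s, if anything falls off the work surface, if the arm or the gripper's body presses on something with over 40 N, if the wrist force passes 120 N, or if a joint passes its speed limit or range.

ROBOT

A 6-joint arm with a two-finger parallel gripper is mounted at the origin on the work surface. World frame = base frame: x ahead of the robot, y to its left, z up, the work surface at z = 0. Lengths are in mm, angles in degrees, forces in N, time in s.
With the tool pointing down it reaches from about 350 to 850 mm from the base axis. Payload 8.1 kg.
Tool frame: the origin (TCP) lies between the finger pads; the fingertips stand ahead of it and the grasp point (between the pads) lies 2 mm behind it (nose_length is the z of the fingertips in the tool frame, in mm); z points along the fingers, y is the direction in which the jaws open and shut (so a half turn about z gives the same grasp; the last joint's range is limited). The gripper opens to 85 mm and grips with 20 to 120 N. Pads are 22 mm wide; open, the fingers measure 114 mm over their backs; the gripper's body (76 mm by 85 mm) begins 54 mm behind the grasp point. The pads swing forward as they close: fully open they stand 13 mm farther back than shut.
Start: joints at [-4.893, 7.471, 85.268, -0, 87.261, -4.893], TCP at [600.004, 0.022, 214.292] pointing down, gripper open.
Joint ranges: [-169.43, 169.43], [-51.17, 129.36], [1.28, 143.12], [-76.62, 256.62], [0, 156.53], [-152.29, 152.29]. Speed limits (degrees/s): [136.94, 136.94, 159.86, 180, 180, 180].

INTERFACE

Orientations are given as [roll, pitch, yaw] about the fixed x, y, z axes, in that order (R = Rz(yaw) Ry(pitch) Rx(roll)).
In Python, from bench import * gives the robot as it stands.
- The arm moves only by the tool jog_arm, never from a script. Its argument "plan" is a list of rows, each a list of 3 entries, a list of its own where there are three numbers: the turn, a rotation vector about the tool's x, y, z in degrees, then the shift along the tool's x, y, z in m, then the gripper's target within -1 to 1 (fully open at 1, half-way at 0, shut at -1). A call has 1 to 12 rows; each row is the pose to reach, as a shift and turn from the pose commanded when the call began, along the tool's axes at that moment; what a row does not reach only later rows make up. A row lasts 1/8 s, in which the tool goes at most 62.5 mm and 10.7 degrees, less where a joint would pass 70% of its speed; a pose out of reach is approached as far as the arm can. A call with a gripper value outside its range is refused whole. The fingers move at their own pace and stop on an object; "force" is the grip in N (left out, the last holds). Time passes only in rows, so rows that repeat a pose let the fingers close. It gives the time, the measured TCP pose, the force and the opening at its end, in the units of the state.
- sense(): the state, without advancing time (a new reading comes with each control period).
- snapshot(name): name is "scene" or "side" or "wrist"; returns (picture, depth): 420x560x3 uint8, blue, green, red; 420x560 float32, mm along the optical axis (not along the pixel's ray), 0 where there is no reading.
- camera_info(name): a dict with "fov_y" (degrees; the focal length in pixels is half the picture's height over the tangent of half this angle, whatever the lens; pixels are square), "cx", "cy" (the principal point, pixels), "origin" and "orientation" of the camera in the world. Camera axes: x right, y down, z forward; pixel columns grow to the right and rows downward; lengths in mm; the calibration is good to about 2 mm. A picture is of the moment at which its call begins: read the wrist's pose just before it. camera_info takes no time and is no camera call; for the wrist camera it gives the pose at the moment of the call.
- hand_in(): hands the job in, once; it reports no verdict.
The state is a dict: "time": time; "joint_pos": joint angles; "qd": joint speeds; "joint_efforts": joint torques, N m; "tool_pos": TCP position; "tcp_rot": TCP orientation; "ft_force": force on the tool from outside, world axes, zero at the start; "wrist_torque": the same for the moment, N m; "finger_gap": finger opening in mm.
Only numpy, scipy, OpenCV 4.12 (cv2) and the standard library are available. Lean on these libraries where they do the work, as an engineer would, in place of code of your own. Each camera call takes 0.05 s, during which the arm holds its last target.

## Working session

There is one attempt and no reset: what is moved stays moved. The work goes in short steps, Python scripts to look and compute and a tool call to move; the robot and the scene stay as the last step left them, time stands still between calls to the robot, and variables do not carry over. Pictures are saved under pics/ and viewed, and the job is handed in when it is done.

Besides the shell and the picture viewer there is one more tool, called after "Call:" by a JSON object that holds its "method" and its "body". jog_arm: Moves the arm, as the interface text tells. Its arguments: {"type":"object","properties":{"plan":{"type":"array","items":{"type":"array"}},"force":{"type":"number"}},"required":["plan"]}

```bash
ls; mkdir -p pics
python3 - <<'E'
from bench import *
import cv2,numpy as np
print(sense())
for n in ["scene","side","wrist"]:
    print(n,camera_info(n))
    p,d=snapshot(n)
    cv2.imwrite(f"pics/{n}0.png",p); np.save(f"pics/{n}0.npy",d)
E
```

```text
pics
{'time': 0.0, 'joint_pos': array([-4.89436867e+00,  7.51716827e+00,  8.53299706e+01, -7.38177061e-04,
        8.72595016e+01, -4.89495551e+00]), 'qd': array([-0.05075282, -0.13909709,  0.03026428, -0.08033027,  0.02271059,
        0.05114337]), 'joint_efforts': array([-1.90700346e-03, -5.69404185e+01, -5.00557995e+01, -2.19391650e-04,
        1.44415747e-02,  7.24149572e-05]), 'tool_pos': array([5.99423588e+02, 5.30609653e-02, 2.13216338e+02]), 'tcp_rot': array([-1.79893686e+02, -8.36496429e-03,  9.00006151e+01]), 'ft_force': array([ 0.05576961, -0.0476302 , -0.72305456]), 'wrist_torque': array([0.04140233, 0.00214441, 0.0371901 ]), 'finger_gap': 86.00917673302325}
scene {'fov_y': 42.58281062858176, 'cx': 277.9159324458211, 'cy': 207.41543522749495, 'origin': array([1439.76797577,  533.52147857,  895.22589181]), 'orientation': array([-125.80881006,   -0.78567713,  120.75901671])}
side {'fov_y': 52.78099044475706, 'cx': 284.7272541942802, 'cy': 210.19858151186423, 'origin': array([  206.02356067, -1019.52908299,   903.13217104]), 'orientation': array([-125.52166475,   -1.16595613,  -15.70139951])}
wrist {'fov_y': 65.81666608016577, 'cx': 278.6701744623245, 'cy': 210.4307124082995, 'origin': array([600.82238992,  72.74414339, 372.33866612]), 'orientation': array([1.63260809e+02, 7.64156929e-02, 4.60613755e-02])}
```

View pics/scene0.png

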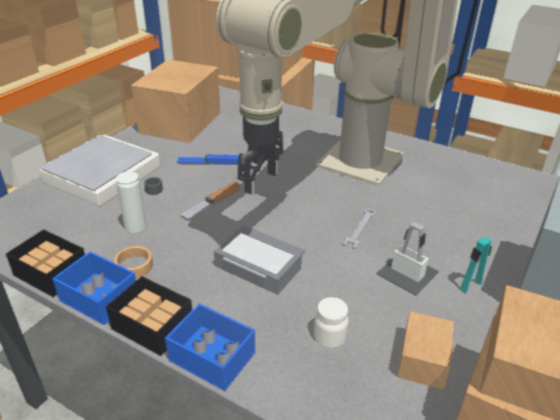

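View pics/side0.png

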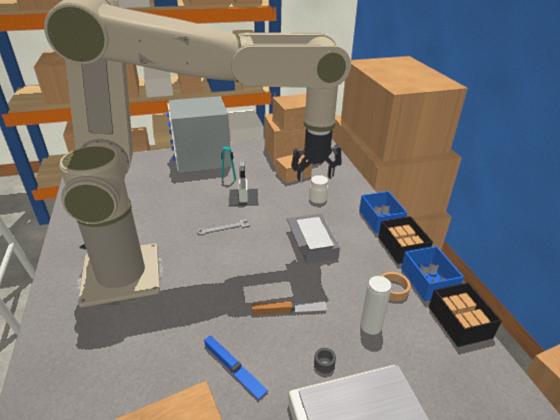

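View pics/wrist0.png

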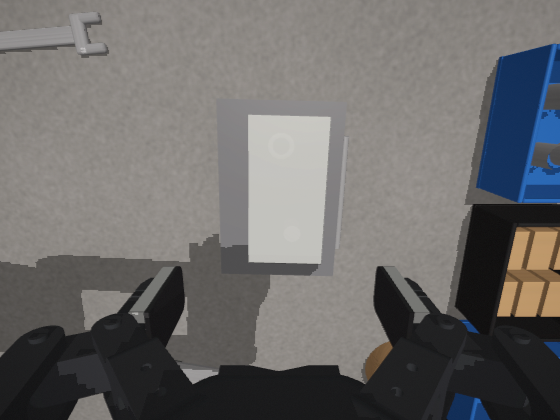

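```bash
cat > h.py <<'E'
from bench import *
import cv2,numpy as np
from scipy.spatial.transform import Rotation as Ro
def cam(n,ci=None):
    c=ci or camera_info(n); R=Ro.from_euler('xyz',c['orientation'],degrees=True).as_matrix()
    f=210/np.tan(np.radians(c['fov_y']/2)); return R,np.array(c['origin']),f,c['cx'],c['cy']
def cloud(d,C):
    R,o,f,cx,cy=C; v,u=np.mgrid[0:420,0:560]
    P=np.stack([(u-cx)/f*d,(v-cy)/f*d,d],-1)@R.T+o
    P[d<=0]=np.nan; return P
def onplane(u,v,z,C):
    R,o,f,cx,cy=C; r=R@np.array([(u-cx)/f,(v-cy)/f,1]); return o+r*(z-o[2])/r[2]
def proj(P,C):
    R,o,f,cx,cy=C; q=(np.asarray(P,float)-o)@R; return q[...,0]/q[...,2]*f+cx,q[...,1]/q[...,2]*f+cy
def topdown(P,col,x0,x1,y0,y1,zmin,zmax,s,out):
    # image: right=+x , up=+y ; s px/mm
    W=int((x1-x0)*s);H=int((y1-y0)*s);im=np.zeros((H,W,3),np.uint8)
    m=np.isfinite(P[...,0])&(P[...,2]>zmin)&(P[...,2]<zmax)&(P[...,0]>x0)&(P[...,0]<x1)&(P[...,1]>y0)&(P[...,1]<y1)
    p=P[m];c=col[m];o=np.argsort(p[:,2]);p=p[o];c=c[o]
    im[np.clip(((y1-p[:,1])*s).astype(int),0,H-1),np.clip(((p[:,0]-x0)*s).astype(int),0,W-1)]=c
    cv2.imwrite(out,im)
def look(n,tag):
    C=cam(n);p,d=snapshot(n);cv2.imwrite(f"pics/{tag}.png",p);return C,p,cloud(d,C)
E
cat > m.py <<'E'
from h import *
for n in ["scene","side","wrist"]:
    C=cam(n);P=cloud(np.load(f"pics/{n}0.npy"),C);p=cv2.imread(f"pics/{n}0.png")
    np.save(f"pics/{n}P.npy",P)
    t=P[(P[...,2]>-10)&(P[...,2]<8)&(P[...,0]>300)&(P[...,0]<800)]; print(n,"table z",np.median(t[:,2]))
    def obj(nm,m):
        q=P[m&np.isfinite(P[...,0])]
        if len(q)<10: print(nm,len(q));return
        xy=q[:,:2].astype(np.float32); (c,wh,a)=cv2.minAreaRect(xy)
        print(nm,len(q),"rect",np.round(c),np.round(wh),round(a,1),"z",np.round(np.percentile(q[:,2],[2,50,98]),1),'mean',np.round(q.mean(0)))
    hsv=cv2.cvtColor(p,cv2.COLOR_BGR2HSV);X,Y,Z=P[...,0],P[...,1],P[...,2]
    for nm,uv in {'scene':{'scraper':(225,190),'case':(262,248),'bladetip':(186,215),'tongs':(414,240),'holder':(410,262)},'side':{'scr':(270,309),'tip':(326,307),'case':(315,235),'tongs':(243,180)},'wrist':{'c':(234,180)}}[n].items():
        print(nm,np.round(P[uv[1],uv[0]],1))
E
python3 m.py
python3 - <<'E'
import sys;sys.path.insert(0,'.')
import cv2
for n,(x0,x1,y0,y1) in {'scene':(170,310,170,290),'side':(230,340,200,330)}.items():
    p=cv2.imread(f'pics/{n}0.png');cv2.imwrite(f'pics/{n}z.png',cv2.resize(p[y0:y1,x0:x1],None,fx=5,fy=4.6 if 0 else 5)[:600,:800])
p=cv2.imread('pics/scene0.png')[210:300,370:510];cv2.imwrite('pics/scenet.png',cv2.resize(p,None,fx=5,fy=5))
p=cv2.imread('pics/side0.png')[130:220,190:300];cv2.imwrite('pics/sidet.png',cv2.resize(p,None,fx=6,fy=6))
E
```

```text
scene table z -0.5051173116693235
scraper [ 403.8 -246.7   25. ]
case [586.9  -5.7  45. ]
bladetip [ 542.8 -279.7   10. ]
tongs [304.8 289.2   0.6]
holder [452.7 322.4  50.8]
side table z -0.5565336773796616
scr [ 394.7 -267.8   21.9]
tip [ 5.52e+02 -2.82e+02  3.00e-01]
case [605.3 -25.   46.3]
tongs [432.9 289.7  92.1]
wrist table z -0.4536033124024925
c [555.    7.1  46.9]
```

Run:
```python
from h import *
for n in ["scene","side","wrist"]:
    topdown(np.load(f"pics/{n}P.npy"),cv2.imread(f"pics/{n}0.png"),350,750,-350,250,-5,150,1,f"pics/td_{n}.png")
a=[cv2.imread(f"pics/td_{n}.png") for n in ["scene","side"]]
cv2.imwrite("pics/td.png",np.hstack(a))
```

```text
(no output)
```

View pics/scenez.png

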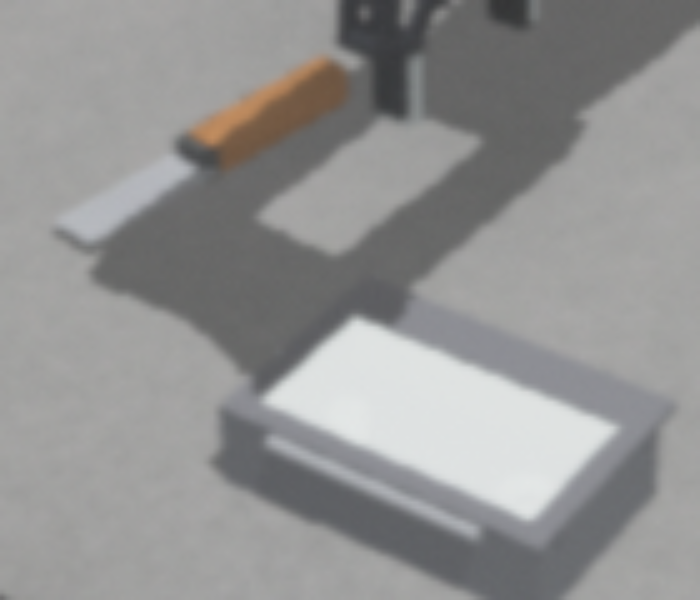

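View pics/td.png

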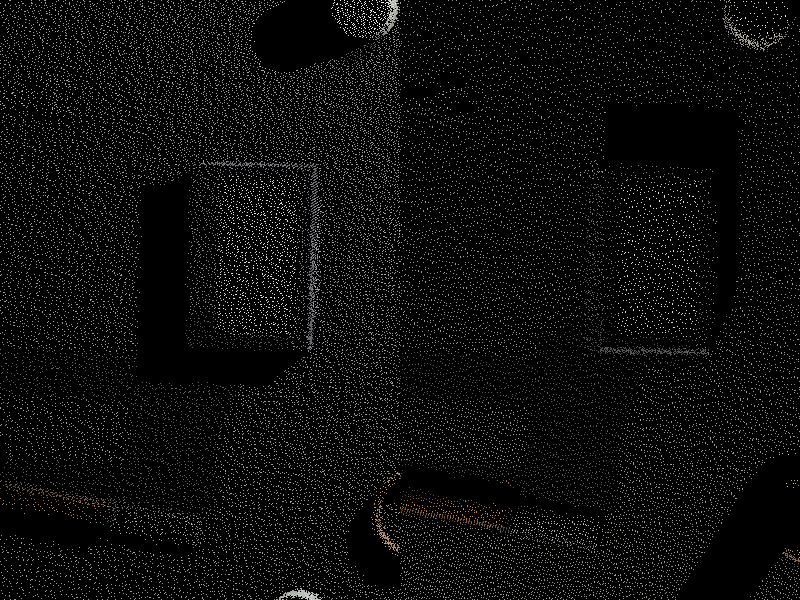

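View pics/sidet.png

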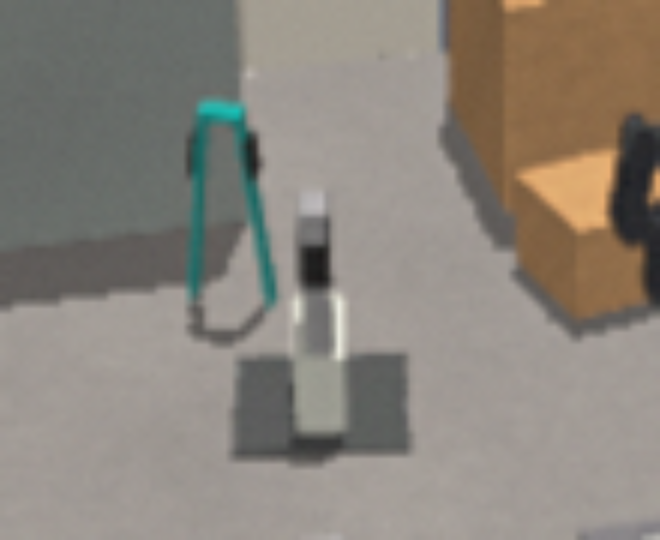

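Run:
```python
from h import *
import bench; print([k for k in dir(bench) if not k.startswith('_')])
try: print(nose_length)
except Exception as e: print(e)
for n in ["scene","side","wrist"]:
    P=np.load(f"pics/{n}P.npy");X,Y,Z=P[...,0],P[...,1],P[...,2]
    p=cv2.imread(f"pics/{n}0.png").astype(int)
    def rect(nm,m):
        m=m.astype(np.uint8)
        k,l,st,_=cv2.connectedComponentsWithStats(m); i=1+np.argmax(st[1:,4]); q=P[l==i]
        c,wh,a=cv2.minAreaRect(q[:,:2].astype(np.float32)); print(n,nm,len(q),np.round(c,1),np.round(wh,1),round(a,2),np.round(np.median(q[:,2]),1))
    r=(X>500)&(X<720)&(Y>-140)&(Y<130)
    rect('lid',r&(Z>44)&(Z<52))
    if n!='wrist':
        r=(X>300)&(X<580)&(Y>-330)&(Y<-200)
        rect('scr',r&(Z>3)&(Z<40)); rect('scrtop',r&(Z>22)&(Z<30)); rect('blade',r&(Z>6)&(Z<13))
        r=(X>350)&(X<550)&(Y>200)&(Y<380)
        rect('tongs',r&(Z>70)&(Z<160)); rect('pocket',r&(Z>57)&(Z<64)); rect('pockall',r&(Z>10)&(Z<64));rect('bridge',r&(Z>140)&(Z<155));rect('base',r&(Z>3)&(Z<8)); rect('plates',r&(Z>103)&(Z<125))
```

```text
['PlanningError', 'camera_info', 'hand_in', 'nose_length', 'sense', 'snapshot']
17.0
scene lid 2458 [603.9  -6.4] [188.1 135.4] 88.85 46.7
scene scr 597 [ 448.  -273.2] [ 56.3 210.1] 80.59 12.7
scene scrtop 177 [ 409.8 -253.9] [ 25.8 112.9] 79.55 24.8
scene blade 268 [ 453.1 -263.8] [ 33.5 203. ] 78.52 9.6
scene tongs 336 [436.6 317.4] [44.7 25.5] 78.12 120.6
scene pocket 81 [434.3 301.8] [45.8 35.6] 80.89 59.1
scene pockall 775 [437.3 315.9] [76.9 39.1] 79.87 43.6
scene bridge 91 [436.4 317.1] [31.6 23.9] 78.61 146.5
scene base 604 [438.3 316.2] [110.6 118. ] 80.48 4.8
scene plates 55 [438.9 333.8] [12.  23.5] 69.56 114.1
side lid 1269 [600.5 -10. ] [191.4 129.4] 88.53 46.6
side scr 767 [ 450.1 -259.8] [ 47.  202.9] 78.05 13.3
side scrtop 262 [ 405.4 -259.7] [ 26.1 114.9] 79.36 25.1
side blade 341 [ 448.8 -266.1] [ 33.4 203. ] 78.91 10.2
side tongs 121 [432.2 307.5] [47.9 18.7] 79.56 119.7
side pocket 26 [433.5 309.8] [74.5 25.8] 79.38 59.9
side pockall 142 [433.4 311. ] [81.5 33. ] 82.87 41.9
side bridge 28 [432.  311.7] [36.1 14.7] 79.58 147.2
side base 242 [434.  312.5] [119.2 120.5] 83.6 4.7
side plates 30 [427.3 291.8] [15.4 18. ] 38.64 114.7
wrist lid 21537 [603.3  -7.6] [184.4 129.7] 88.58 46.7
```

Call:
{"method": "jog_arm", "body": {"plan": [[[0,0,100.5],[-0.262,-0.17,0],1],[[0,0,100.5],[-0.262,-0.17,0],1],[[0,0,100.5],[-0.262,-0.17,0],1],[[0,0,100.5],[-0.262,-0.17,0],1],[[0,0,100.5],[-0.262,-0.17,0],1],[[0,0,100.5],[-0.262,-0.17,0],1],[[0,0,100.5],[-0.262,-0.17,0],1],[[0,0,100.5],[-0.262,-0.17,0],1],[[0,0,100.5],[-0.262,-0.17,0],1],[[0,0,100.5],[-0.262,-0.17,0],1],[[0,0,100.5],[-0.262,-0.17,0],1],[[0,0,100.5],[-0.262,-0.17,0],1]]}}

```text
time: 1.65
tool_pos: [429.9, -261.9, 214.1]
tcp_rot: [-180.0, 0.0, -10.4]
ft_force: [0.7, 0.4, 0.4]
finger_gap: 85.5
```

Run:
```python
from h import *
s=sense();print(s['time'],s['tool_pos'],s['tcp_rot'],s['finger_gap'],s['ft_force'],camera_info('wrist'))
C,p,P=look('wrist','w1');np.save('pics/w1P.npy',P)
```

```text
1.65 [ 429.92360623 -261.90069417  214.12571618] [-1.79993089e+02  1.56704240e-02 -1.04029573e+01] 85.52667791239705 [0.66108194 0.43181368 0.35190947] {'fov_y': 65.81666608016577, 'cx': 278.6701744623245, 'cy': 210.4307124082995, 'origin': array([ 503.19852749, -275.8481966 ,  373.10485405]), 'orientation': array([ 1.63263921e+02,  5.07352993e-03, -1.00358562e+02])}
```

View pics/w1.png

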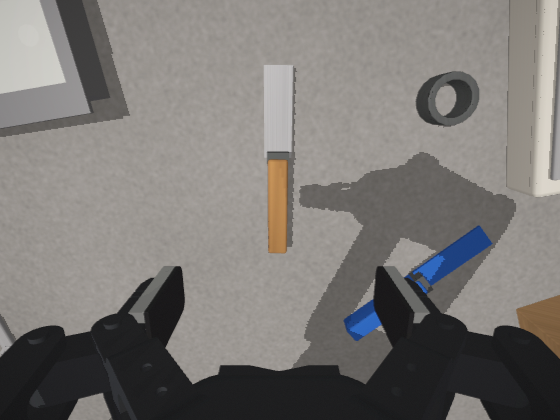

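Run:
```python
from h import *
C=cam('wrist')
for n,(u,v,z) in dict(tipL=(265,65.5,11),tipR=(293,65.5,11),hf=(279,153,24),hb=(278,253,26),hbl=(269,252,26),hbr=(287,252,26)).items(): print(n,np.round(onplane(u,v,z,C),1))
P=np.load('pics/w1P.npy');p=cv2.imread('pics/w1.png');h=cv2.cvtColor(p,cv2.COLOR_BGR2HSV)
for n,lo,hi in (('wood',(8,80,80),(22,255,255)),('blue',(105,120,60),(125,255,255))):
    m=cv2.inRange(h,lo,hi)>0; m&=(P[...,2]>-2)&(P[...,2]<40)&(np.mgrid[0:420,0:560][1]<500); q=P[m]
    b=q[q[:,2]>21];c,wh,a=cv2.minAreaRect((b if n=='wood' else q)[:,:2].astype(np.float32));print(n,len(q),c,wh,a,np.percentile(q[:,2],[5,50,95]));print(cv2.boxPoints((c,wh,a)))
m=(P[...,2]>6)&(P[...,2]<14);m[:, :255]=0;m[:,305:]=0;m[160:]=0
q=P[m];print(len(q),cv2.minAreaRect(q[:,:2].astype(np.float32)),np.median(q[:,2]))
```

```text
tipL [ 551.6 -270.4   11. ]
tipR [ 546.4 -298.7   11. ]
hf [ 462.8 -268.8   24. ]
hb [ 349.8 -247.    26. ]
hbl [ 353.  -236.9   26. ]
hbr [ 349.2 -257.5   26. ]
wood 1820 (403.49676513671875, -256.1452941894531) (21.13678741455078, 108.63842010498047) 79.0929946899414 [23.5165627  25.21953475 26.50686283]
[[ 348.15912 -256.24475]
 [ 454.83502 -276.8008 ]
 [ 458.8344  -256.04584]
 [ 352.1585  -235.48978]]
blue 2629 (266.4769592285156, -410.40966796875) (42.894203186035156, 206.97415161132812) 31.973237991333008 [ 7.85254073 10.68609846 25.63027875]
[[ 193.48468 -333.97876]
 [ 303.08228 -509.55402]
 [ 339.46924 -486.84058]
 [ 229.87164 -311.26532]]
2478 ((503.44451904296875, -274.95172119140625), (29.836854934692383, 94.71690368652344), 78.9954605102539) 10.411759175113588
```

Call:
{"method": "jog_arm", "body": {"plan": [[[0,0,0.5],[-0.017,-0.001,0.06],1],[[0,0,0.5],[-0.017,-0.001,0.12],1],[[0,0,0.5],[-0.017,-0.001,0.16],1],[[0,0,0.5],[-0.017,-0.001,0.18],1],[[0,0,0.5],[-0.017,-0.001,0.194],1],[[0,0,0.5],[-0.017,-0.001,0.194],1],[[0,0,0.5],[-0.017,-0.001,0.194],-1],[[0,0,0.5],[-0.017,-0.001,0.194],-1],[[0,0,0.5],[-0.017,-0.001,0.194],-1],[[0,0,0.5],[-0.017,-0.001,0.194],-1],[[0,0,0.5],[-0.017,-0.001,0.194],-1],[[0,0,0.5],[-0.017,-0.001,0.194],-1]], "force": 70}}

```text
time: 3.2
tool_pos: [413.4, -257.9, 20.3]
tcp_rot: [-180.0, 0.0, -11.0]
ft_force: [-0.2, 0.6, 0.7]
finger_gap: -0.2
```

Run:
```python
from h import *
s=sense();print(s['time'],s['tool_pos'],s['finger_gap'],s['ft_force'])
C,p,P=look('wrist','w2');C,p,P=look('side','s2');cv2.imwrite('pics/s2z.png',cv2.resize(p[220:350,180:360],None,fx=4,fy=4))
```

```text
3.2 [ 413.44244584 -257.88277708   20.29766338] -0.18823046224741222 [-0.22539884  0.59110095  0.68060358]
```

View pics/w2.png

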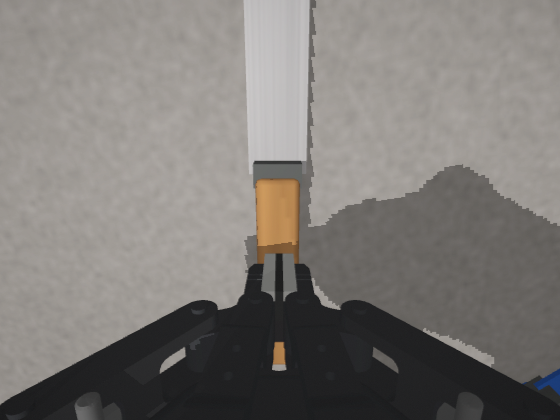

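View pics/s2z.png

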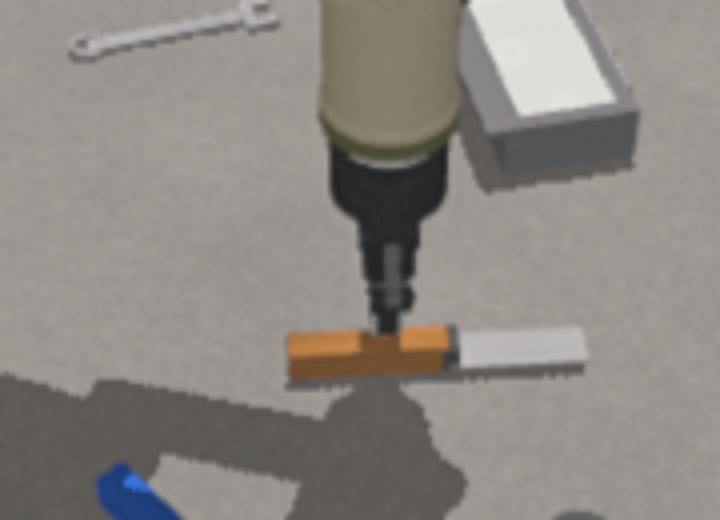

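Run:
```python
from h import *
C,p,P=look('wrist','w3')
for v in (235,245,252,256,260,265,270,280,290): print(v,np.round(P[v,268],1),np.round(P[v,285],1), np.round(P[v,250],1))
print(P[354,279], camera_info('wrist')['origin'])
c=camera_info('wrist')
C,p,P=look('side','s3')
```

```text
235 [nan nan nan] [ 427.8 -264.4   25.5] [ 421.5 -242.6   -1.5]
245 [ 424.2 -254.9   25.7] [ 421.9 -263.4   24.1] [ 415.4 -241.3   -0.9]
252 [ 420.1 -254.1   25. ] [ 418.4 -262.7   25. ] [ 4.113e+02 -2.404e+02 -3.000e-01]
256 [ 426.4 -256.    44.1] [ 424.6 -263.5   43.4] [ 4.086e+02 -2.398e+02 -4.000e-01]
260 [ 426.1 -256.    47.7] [ 424.9 -263.5   48.3] [ 405.7 -239.1   -1.2]
265 [ 426.  -256.2   52.6] [ 424.6 -263.3   52.4] [ 403.  -238.6   -0. ]
270 [ 426.3 -256.4   57.7] [ 424.8 -263.3   57.5] [ 423.7 -247.5   49.5]
280 [ 426.1 -256.6   65.9] [ 424.7 -263.1   65.7] [ 424.  -248.4   59.4]
290 [ 426.  -256.8   73.3] [ 424.8 -263.    73.2] [ 423.8 -249.    67. ]
[ 357.28416881 -247.71775826   25.620497  ] [ 486.55047695 -272.54631183  179.23729587]
```

Run:
```python
from h import *
P=np.load('pics/w1P.npy');T=np.array([429.9,-261.9,214.1]);R=Ro.from_euler('xyz',[180,0,-10.4],degrees=True).as_matrix()
for v,u in [(270,175),(275,178),(268,160),(280,170),(290,160),(270,380),(275,382),(290,395),(300,160),(312,150)]: print(u,v,np.round((P[v,u]-T)@R,1))
p=cv2.imread('pics/s3.png');C=cam('side')
for z in (3,20,43,60): print(z,proj([413.4,-257.9,z],C))
cv2.imwrite('pics/s3z.png',cv2.resize(p[250:340,220:330],None,fx=7,fy=6.5))
q=np.load('pics/wristP.npy');T=np.array([599.4,0,213.2]);R=Ro.from_euler('xyz',[180,0,90],degrees=True).as_matrix()
for v,u in [(270,175),(275,178),(270,380)]: print(u,v,np.round((q[v,u]-T)@R,1))
```

```text
175 270 [ 12.2 -42.5 -37.3]
178 275 [  8.6 -42.2 -34.9]
160 268 [-114.5 -150.4  215.3]
170 280 [ 11.4 -42.4 -44.2]
160 290 [ 12.2 -43.1 -53.1]
380 270 [ 11.   43.4 -34.9]
382 275 [ 11.1  42.8 -39.4]
395 290 [ 12.1  43.4 -52.9]
160 300 [  9.6 -42.5 -55.7]
150 312 [ 11.5 -42.1 -65.9]
3 (np.float64(275.7227756470176), np.float64(309.62430830629586))
20 (np.float64(275.772526635045), np.float64(305.4068365224895))
43 (np.float64(275.84120631833844), np.float64(299.5847486023147))
60 (np.float64(275.89301142370664), np.float64(295.1931459666587))
175 270 [ 10.1 -41.7 -37.2]
178 275 [  7.2 -41.1 -36.1]
380 270 [  9.1  44.2 -35.1]
```

View pics/s3z.png

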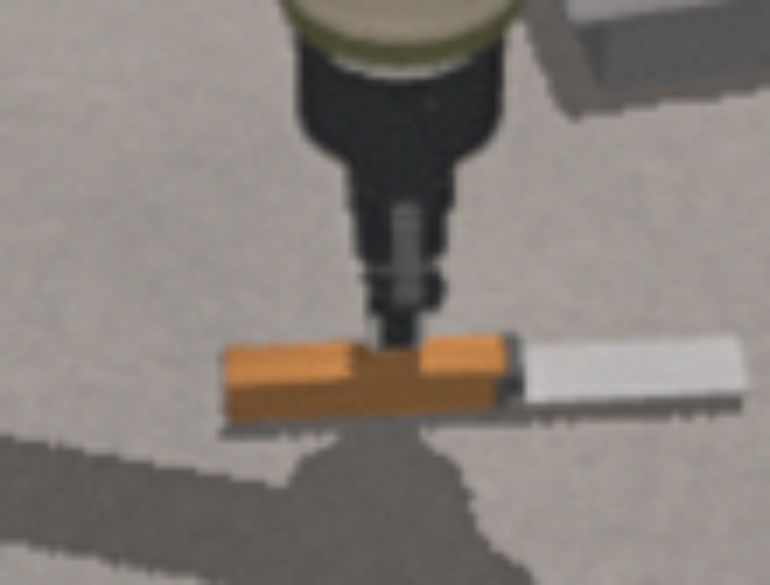

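The three cameras agree that the closed fingertips end about 43 mm above the table while the reported TCP is at 20. The reported TCP is therefore about 40 mm off along the tool's z, and the fingers closed above the handle. I'll reopen and go about 38 mm lower.

Call:
{"method": "jog_arm", "body": {"plan": [[[0,0,0],[0,0,0],1],[[0,0,0],[0,0,0],1],[[0,0,0],[0,0,0],1],[[0,0,0],[0,0,0],1],[[0,0,0],[0,0,0],1],[[0,0,0],[0,0,0],1],[[0,0,0],[0,0,0.02],1],[[0,0,0],[0,0,0.03],1],[[0,0,0],[0,0,0.038],1],[[0,0,0],[0,0,0.038],1]]}}

```text
time: 4.65
tool_pos: [413.0, -257.5, -18.3]
tcp_rot: [-180.0, 0.1, -11.0]
ft_force: [-0.1, -0.0, 0.1]
finger_gap: 85.3
```

Call:
{"method": "jog_arm", "body": {"plan": [[[0,0,0],[0,0,0],-1],[[0,0,0],[0,0,0],-1],[[0,0,0],[0,0,0],-1],[[0,0,0],[0,0,0],-1],[[0,0,0],[0,0,0],-1],[[0,0,0],[0,0,0],-1]], "force": 70}}

```text
time: 5.4
tool_pos: [414.3, -258.5, -16.7]
tcp_rot: [180.0, -0.1, -11.0]
ft_force: [0.1, 0.3, 7.3]
finger_gap: 20.8
```

Run:
```python
from h import *
C,p,P=look('wrist','w4');C,p,P=look('side','s4');cv2.imwrite('pics/s4z.png',cv2.resize(p[250:340,220:330],None,fx=7,fy=6.5))
```

```text
(no output)
```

View pics/w4.png

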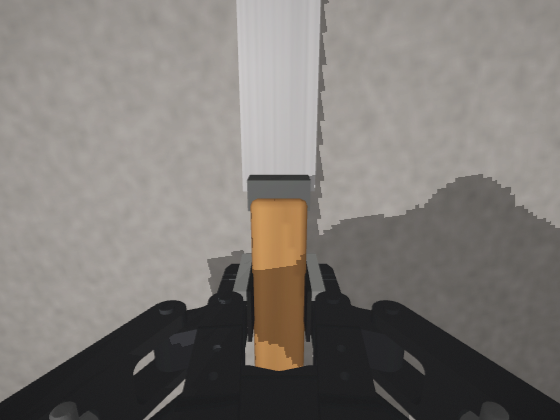

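View pics/s4z.png

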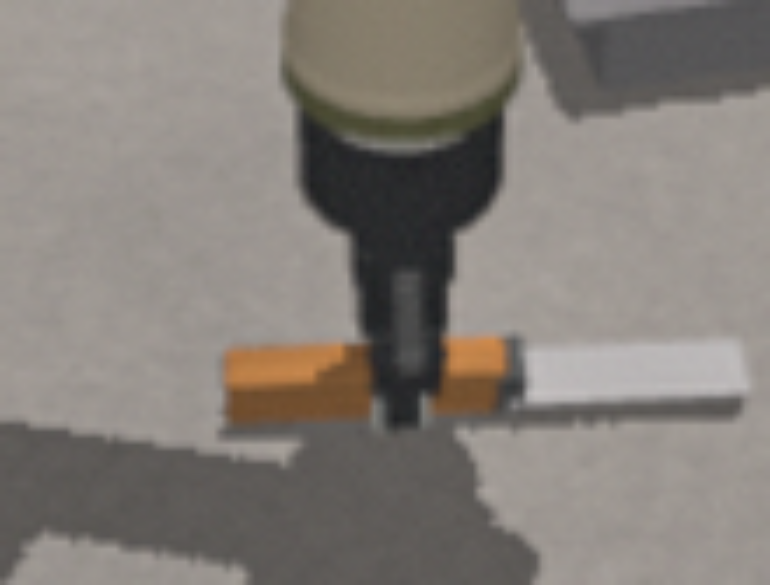

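Run:
```python
from h import *
P=np.load('pics/wristP.npy');p=cv2.imread('pics/wrist0.png')
for v in (120,150,180,200,220):
    row=[(u,np.round(P[v,u],0)) for u in range(200,360)]
    z=np.array([P[v,u,2] for u in range(200,360)]);m=np.where((z>42)&(z<52))[0]+200
    print(v,m.min(),P[v,m.min()].round(1),m.max(),P[v,m.max()].round(1), p[v,m.min()-3],p[v,m.min()+3])
for u in (240,260,280,300,320):
    z=P[:,u,2];m=np.where((z>44)&(z<52))[0];m=m[(m>60)&(m<300)];print(u,P[m.min(),u].round(1),P[m.max(),u].round(1))
cv2.imwrite('pics/wz.png',cv2.resize(p[90:290,205:360],None,fx=3.8,fy=3))
```

```text
120 217 [541.   66.1  47.8] 344 [663.5  66.2  47.7] [137 142 146] [132 131 133]
150 218 [540.4  37.4  47.2] 347 [668.7  37.3  45. ] [132 137 140] [130 128 130]
180 219 [539.8   7.2  47.1] 344 [667.7   6.7  43.9] [135 139 143] [127 126 129]
200 219 [538.6 -14.   46.8] 343 [668.2 -15.   42.4] [134 138 143] [126 125 127]
220 220 [538.6 -35.7  47.2] 341 [667.1 -36.8  43.5] [136 141 145] [126 125 126]
240 [563.9  85.2  47.9] [557.7 -97.7  47.2]
260 [582.8  84.4  47.5] [579.9 -98.9  47.3]
280 [601.8  84.4  48.2] [602.1 -98.8  47.5]
300 [620.8  83.5  46.5] [624.3 -99.7  48. ]
320 [639.6  83.5  48.8] [ 646.7 -100.3   46.9]
```

View pics/wz.png

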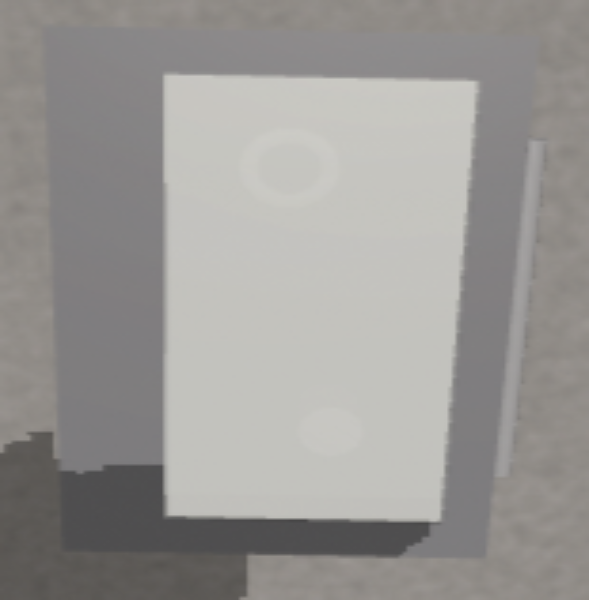

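Call:
{"method": "jog_arm", "body": {"plan": [[[0,0,0],[0,0,-0.02],-1],[[0,0,0],[0,0,-0.05],-1],[[0,0,-2],[-0.015,-0.05,-0.058],-1],[[0,0,-4],[-0.03,-0.1,-0.058],-1],[[0,0,-6],[-0.045,-0.15,-0.058],-1],[[0,0,-8],[-0.06,-0.2,-0.058],-1],[[0,0,-9.6],[-0.072,-0.235,-0.058],-1],[[0,0,-9.6],[-0.0756,-0.2454,-0.058],-1],[[0,0,-9.6],[-0.0756,-0.2454,-0.04],-1],[[0,0,-9.6],[-0.0756,-0.2454,-0.02],-1],[[0,0,-9.6],[-0.0756,-0.2454,-0.018],-1],[[0,0,-9.6],[-0.0756,-0.2454,-0.018],-1]]}}

```text
time: 7.0
tool_pos: [386.2, -3.0, 0.6]
tcp_rot: [180.0, 0.0, -1.4]
ft_force: [-0.1, -0.0, -0.5]
finger_gap: 20.8
```

Run:
```python
from h import *
s=sense();print(s['tool_pos'],s['tcp_rot'],s['ft_force'],s['finger_gap'])
C,p,P=look('wrist','w5');np.save('pics/w5P.npy',P)
C,p,P=look('side','s5');np.save('pics/s5P.npy',P);cv2.imwrite('pics/s5z.png',cv2.resize(p[180:330,190:350],None,fx=5,fy=4))
```

```text
[386.17772473  -2.97422745   0.57572115] [ 1.79995202e+02  1.62549270e-02 -1.44054188e+00] [-0.06829331 -0.00390868 -0.54372416] 20.80812955933766
```

View pics/w5.png

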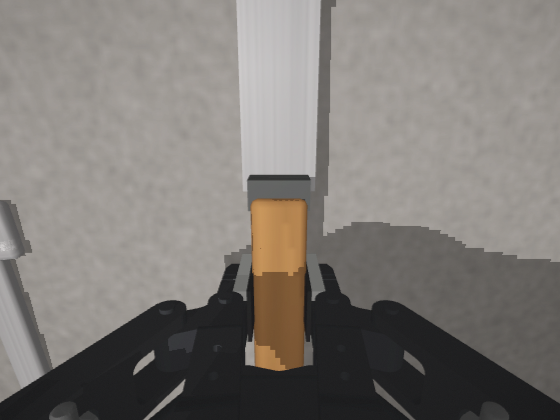

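View pics/s5z.png

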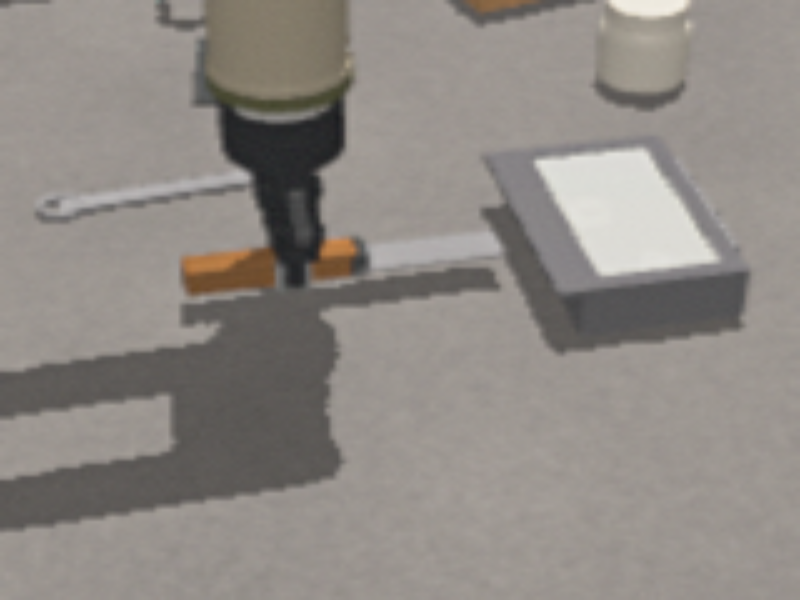

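Run:
```python
from h import *
P=np.load('pics/w5P.npy');q=P[5:150,250:310].reshape(-1,3);q=q[q[:,2]>15]
A=np.c_[q,np.ones(len(q))];k=np.linalg.lstsq(np.c_[q[:,:2],np.ones(len(q))],q[:,2],rcond=None)[0];print(q[:,2].mean(),k,q[:,0].min(),q[:,0].max())
S=np.load('pics/s5P.npy');m=(S[...,2]>12)&(S[...,2]<37)&(S[...,0]>450)&(S[...,0]<537)&(abs(S[...,1])<30)
q=S[m];print(len(q),q.max(0),q.min(0),np.median(q,0)); e=q[q[:,0]>515];print(e.mean(0))
```

```text
27.55675849209095 [-1.86313543e-03  1.35627031e-04  2.84390538e+01] 446.4029380684241 498.1583911904185
152 [523.24547674  10.32185826  32.03651207] [450.99830924 -28.68454196  21.89770661] [487.11622529  -9.08337091  27.81246012]
[519.32581893  -9.2814431   27.86433784]
```

Call:
{"method": "jog_arm", "body": {"plan": [[[0,0,0],[0.01,0,0],-1],[[0,0,0],[0.02,0,0],-1],[[0,0,0],[0.024,0,0],-1],[[0,0,0],[0.024,0,0],-1],[[0,0,0],[0.024,0,-0.01],-1],[[0,0,0],[0.024,0,-0.018],-1],[[0,0,0],[0.0255,0,-0.026],-1],[[0,0,0],[0.0265,0,-0.034],-1],[[0,0,0],[0.029,0,-0.044],-1],[[0,0,0],[0.0317,0,-0.053],-1]]}}

```text
time: 8.35
tool_pos: [418.1, -3.3, 54.1]
tcp_rot: [-180.0, -0.0, -1.4]
ft_force: [0.5, -0.0, -1.8]
finger_gap: 21.3
```

Run:
```python
from h import *
s=sense();print(s['tool_pos'],s['tcp_rot'],s['ft_force'],s['finger_gap'])
C,p,P=look('side','s6');np.save('pics/s6P.npy',P);cv2.imwrite('pics/s6z.png',cv2.resize(p[180:330,190:350],None,fx=5,fy=4))
```

```text
[418.06047175  -3.3461442   54.08416407] [-1.79999552e+02 -1.80570984e-02 -1.39831779e+00] [ 0.50531214 -0.03703601 -1.81431095] 21.292228707273583
```

View pics/s6z.png

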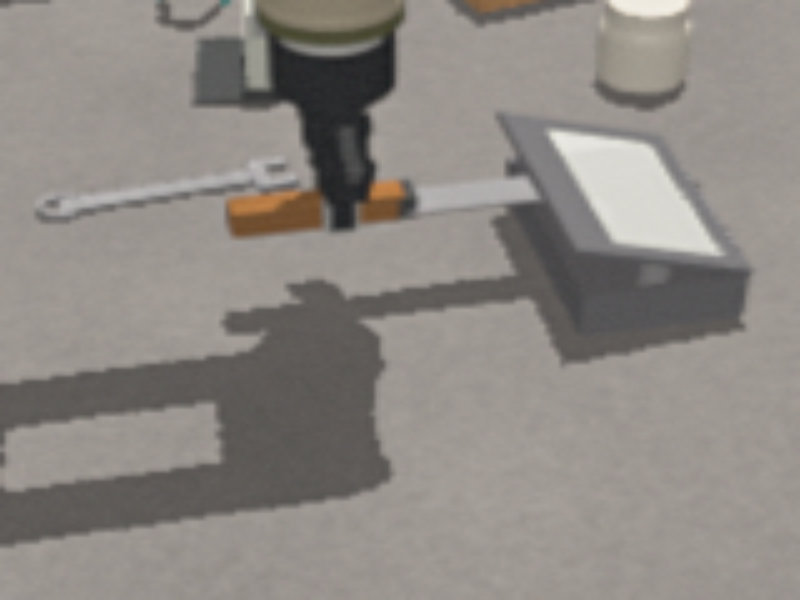

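Call:
{"method": "jog_arm", "body": {"plan": [[[0,0,0],[0.0084,0,-0.018],-1],[[0,0,0],[0.0198,0,-0.0345],-1],[[0,0,0],[0.0338,0,-0.0485],-1],[[0,0,0],[0.05,0,-0.06],-1],[[0,0,0],[0.068,0,-0.0683],-1],[[0,0,0],[0.0873,0,-0.0735],-1],[[0,0,0],[0.097,0,-0.075],-1],[[0,0,0],[0.107,0,-0.0752],-1],[[0,0,0],[0.117,0,-0.0745],-1],[[0,0,0],[0.127,0,-0.0735],-1],[[0,0,0],[0.127,0,-0.0735],-1],[[0,0,0],[0.127,0,-0.0735],-1]]}}

```text
time: 9.9
tool_pos: [544.5, -6.4, 126.6]
tcp_rot: [-180.0, 0.0, -1.4]
ft_force: [-0.1, -0.3, -2.0]
finger_gap: 20.6
```

Run:
```python
from h import *
s=sense();print(s['tool_pos'],s['tcp_rot'],s['ft_force'],s['finger_gap'])
C,p,P=look('side','s7');np.save('pics/s7P.npy',P);cv2.imwrite('pics/s7z.png',cv2.resize(p[130:280,200:360],None,fx=5,fy=4))
```

```text
[544.45365879  -6.44721197 126.5587784 ] [-1.79999810e+02  3.57807561e-02 -1.39716757e+00] [-0.11532987 -0.34313392 -1.95831287] 20.634598340886594
```

View pics/s7z.png

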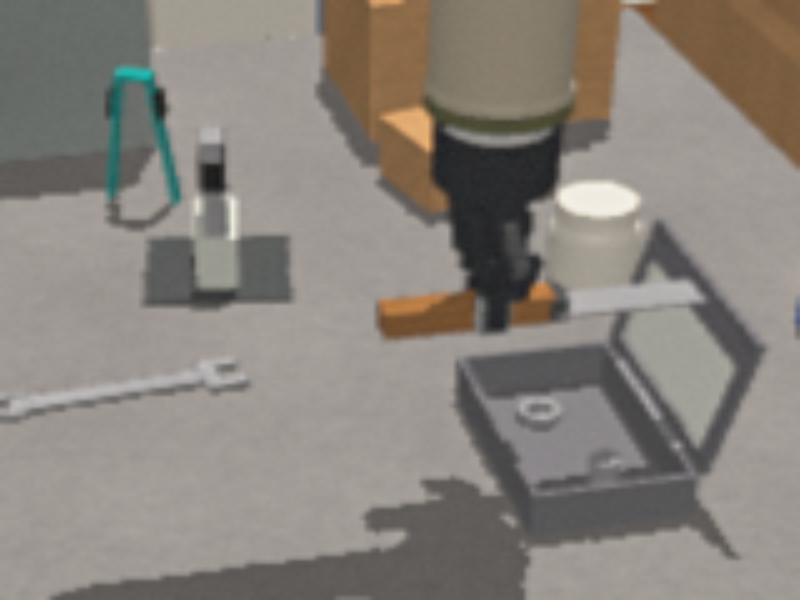

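Call:
{"method": "jog_arm", "body": {"plan": [[[0,0,0],[-0.04,0,0],-1],[[0,0,0],[-0.09,0,0.01],-1],[[0,0,2],[-0.125,0.03,0.03],-1],[[0,0,4],[-0.125,0.08,0.05],-1],[[0,0,6],[-0.125,0.13,0.07],-1],[[0,0,8],[-0.125,0.18,0.08],-1],[[0,0,9.6],[-0.125,0.23,0.09],-1],[[0,0,9.6],[-0.125,0.2546,0.1],-1],[[0,0,9.6],[-0.125,0.2546,0.115],-1],[[0,0,9.6],[-0.125,0.2546,0.13],-1],[[0,0,9.6],[-0.125,0.2546,0.137],-1],[[0,0,9.6],[-0.125,0.2546,0.14],-1]]}}

```text
time: 11.45
tool_pos: [413.4, -256.8, -13.8]
tcp_rot: [-180.0, 0.1, -10.9]
ft_force: [-0.9, 0.2, -2.0]
finger_gap: 20.8
```

Call:
{"method": "jog_arm", "body": {"plan": [[[0,0,0],[0,0,0.001],-1],[[0,0,0],[0,0,0.002],-1],[[0,0,0],[0,0,0.0025],-1],[[0,0,0],[0,0,0.003],-1]]}}

```text
time: 11.95
tool_pos: [413.7, -258.1, -16.0]
tcp_rot: [180.0, -0.0, -11.0]
ft_force: [-0.1, 0.0, -1.6]
finger_gap: 20.8
```

Call:
{"method": "jog_arm", "body": {"plan": [[[0,0,0],[0,0,0.0007],-1],[[0,0,0],[0,0,0.0007],-1],[[0,0,0],[0,0,0.0007],1],[[0,0,0],[0,0,0.0007],1],[[0,0,0],[0,0,0.0007],1],[[0,0,0],[0,0,0.0007],1],[[0,0,0],[0,0,0.0007],1],[[0,0,0],[0,0,-0.03],1],[[0,0,0],[0,0,-0.08],1],[[0,0,0],[0,0,-0.14],1],[[0,0,0],[0,0,-0.2],1],[[0,0,0],[0,0,-0.246],1]]}}

```text
time: 13.45
tool_pos: [413.9, -258.2, 232.9]
tcp_rot: [179.9, -0.1, -11.0]
ft_force: [0.4, -0.3, -1.0]
finger_gap: 85.5
```

Run:
```python
from h import *
s=sense();print(s['time'],s['tool_pos'],s['tcp_rot'],s['ft_force'],s['finger_gap'])
C,p,P=look('wrist','w8');np.save('pics/w8P.npy',P)
C,p,P=look('side','s8');np.save('pics/s8P.npy',P)
C,p,P=look('scene','c8');np.save('pics/c8P.npy',P)
```

```text
13.45 [ 413.94802216 -258.24736587  232.92166321] [ 1.79925375e+02 -1.44049581e-01 -1.09991978e+01] [ 0.40537791 -0.3285037  -0.98690824] 85.47131937064505
```

View pics/w8.png

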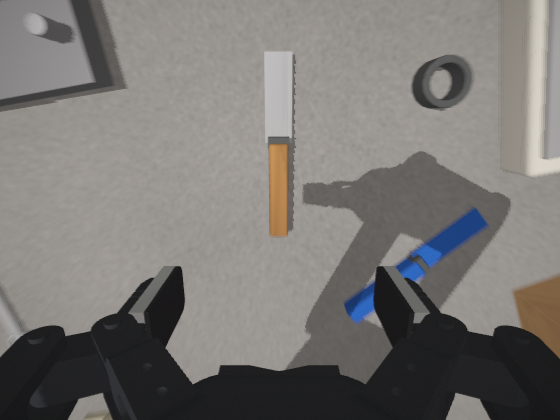

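View pics/s8.png

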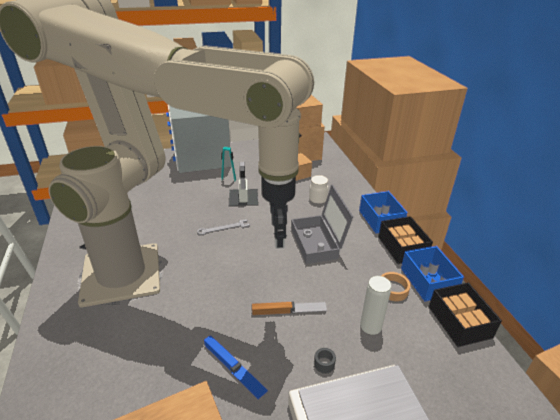

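View pics/c8.png

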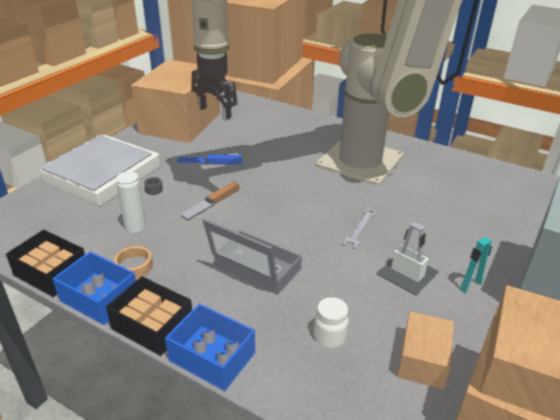

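Call:
{"method": "jog_arm", "body": {"plan": [[[0,0,-3],[0.017,-0.046,0],1],[[0,0,-6],[0.034,-0.092,0],1],[[0,0,-9.6],[0.051,-0.137,0],1],[[0,0,-9.6],[0.068,-0.183,0],1],[[0,0,-9.6],[0.08,-0.218,0],1],[[0,0,-9.6],[0.0846,-0.228,0],1],[[0,0,-9.6],[0.0846,-0.228,0],1],[[0,0,-9.6],[0.0846,-0.228,0],1]]}}

```text
time: 14.6
tool_pos: [539.5, -51.3, 229.3]
tcp_rot: [180.0, 0.1, -1.5]
ft_force: [-0.1, 0.0, -0.2]
finger_gap: 85.4
```

Run:
```python
from h import *
s=sense();print(s['time'],s['tool_pos'],s['tcp_rot'],s['qd'].round(2))
C,p,P=look('wrist','w9');np.save('pics/w9P.npy',P);np.save('pics/w9C.npy',np.array(C,dtype=object),allow_pickle=True)
```

```text
14.6 [539.46803625 -51.34205574 229.25720212] [ 1.79980883e+02  5.90649026e-02 -1.45939355e+00] [-0.42 -0.39 -0.17  0.09  0.    0.22]
```

View pics/w9.png

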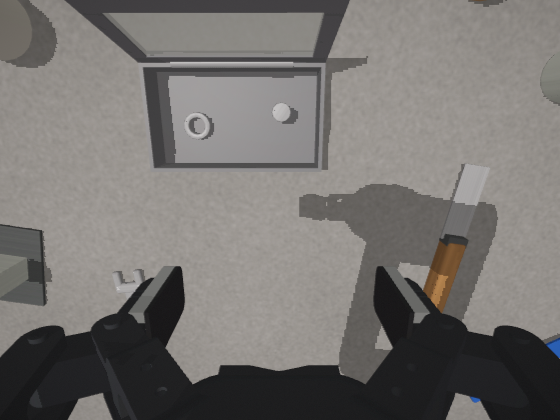

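Run:
```python
from h import *
C=np.load('pics/w9C.npy',allow_pickle=True);P=np.load('pics/w9P.npy')
p=cv2.imread('pics/w9.png')
q=P[95:130,265:300].reshape(-1,3);t=q[(q[:,2]>30)&(q[:,2]<38)];print('roller top',len(t),t.mean(0),cv2.minEnclosingCircle(t[:,:2].astype(np.float32)))
print(onplane(281.5,112,34,C))
q=P[105:145,180:215].reshape(-1,3);t=q[(q[:,2]>10)&(q[:,2]<18)];print('race',len(t),cv2.minEnclosingCircle(t[:,:2].astype(np.float32)))
m=(P[...,2]>38)&(P[...,2]<46)&(P[...,0]>545)&(P[...,0]<672)&(abs(P[...,1]+8)<105);q=P[m];r=cv2.minAreaRect(q[:,:2].astype(np.float32));print('rim',r,cv2.boxPoints(r))
L=P[0:60,60:350].reshape(-1,3);L=L[L[:,2]>50];k=np.polyfit(L[:,2],L[:,0],1);print('lid lean dx/dz',k,np.degrees(np.arctan(k[0])),L[:,2].max())
cv2.imwrite('pics/w9z.png',cv2.resize(p[50:180,130:340],None,fx=3.8,fy=3.8))
```

```text
roller top 283 [614.77777796 -56.16787299  33.35427721] ((614.7423095703125, -56.286216735839844), 9.781233787536621)
[614.56522106 -56.91385245  34.        ]
race 372 ((602.4400024414062, 38.47974395751953), 14.997005462646484)
rim ((609.2720336914062, -7.080291748046875), (184.82415771484375, 109.40397644042969), 88.58295440673828) [[ 552.30145  -98.11135]
 [ 661.67194 -100.81687]
 [ 666.2426    83.95077]
 [ 556.87213   86.65629]]
lid lean dx/dz [1.96586031e-01 6.55976406e+02] 11.121726906655 150.83068740095436
```

View pics/w9z.png

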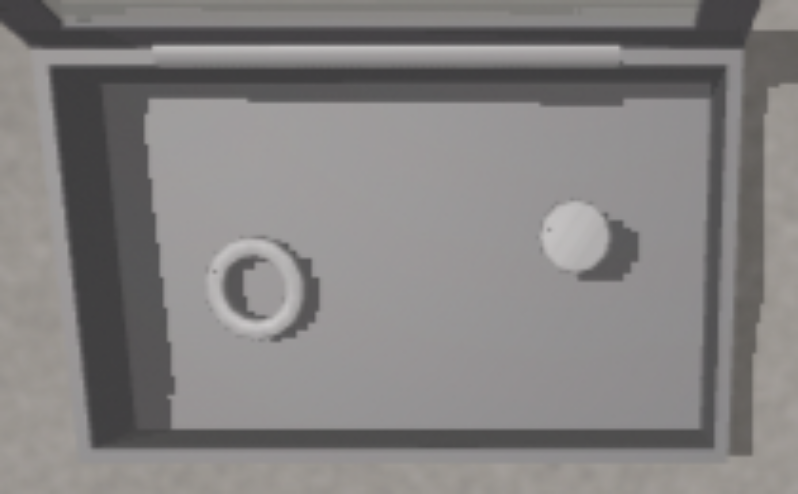

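Call:
{"method": "jog_arm", "body": {"plan": [[[0,0,2],[-0.018,-0.05,0],1],[[0,0,4],[-0.036,-0.1,0],1],[[0,0,6],[-0.055,-0.15,0],1],[[0,0,8.8],[-0.073,-0.2,0],1],[[0,0,8.8],[-0.092,-0.25,0],1],[[0,0,8.8],[-0.11,-0.3,0],1],[[0,0,8.8],[-0.126,-0.344,0],1],[[0,0,8.8],[-0.134,-0.365,0],1],[[0,0,8.8],[-0.134,-0.365,0],1],[[0,0,8.8],[-0.134,-0.365,0],1]]}}

```text
time: 15.9
tool_pos: [415.6, 316.8, 229.8]
tcp_rot: [180.0, -0.0, -10.3]
ft_force: [0.7, -0.1, 0.3]
finger_gap: 85.4
```

Run:
```python
from h import *
s=sense();print(s['time'],s['tool_pos'],s['tcp_rot'],s['qd'].round(2))
C,p,P=look('wrist','w10');np.save('pics/w10P.npy',P);np.save('pics/w10C.npy',np.array(C,dtype=object),allow_pickle=True)
for nm,lo,hi in (('top',140,156),('plates',103,128),('pocket',55,63),('base',3,8),('plat2',96,135)):
    m=(P[...,2]>lo)&(P[...,2]<hi)&(abs(P[...,0]-435)<75)&(abs(P[...,1]-315)<75)
    m[240:]=m[240:]&False if nm!='base' else m[240:]
    q=P[m]
    if len(q)>5: print(nm,len(q),cv2.minAreaRect(q[:,:2].astype(np.float32)),q.mean(0))
```

```text
15.9 [415.57743779 316.7553402  229.82049533] [ 1.79980411e+02 -1.83463317e-02 -1.02578269e+01] [-0.48 -0.17 -0.    0.05  0.07  0.19]
top 927 ((435.52197265625, 315.51910400390625), (29.276979446411133, 18.168350219726562), 80.38658142089844) [435.90085904 315.30751302 147.34952143]
plates 220 ((435.2174987792969, 314.9659729003906), (44.23489761352539, 20.270029067993164), 79.3954849243164) [438.82587794 312.38059035 121.42981859]
pocket 621 ((435.24346923828125, 315.3542175292969), (74.05606842041016, 31.27596664428711), 79.34257507324219) [440.15799915 313.40573494  59.18353299]
base 5687 ((435.2985534667969, 315.385498046875), (109.96524810791016, 109.91534423828125), 79.3123550415039) [445.16326373 313.58229989   4.44008536]
plat2 393 ((435.1829528808594, 314.76904296875), (44.613975524902344, 20.307300567626953), 79.45502471923828) [437.83169011 313.01106316 123.20200277]
```

View pics/w10.png

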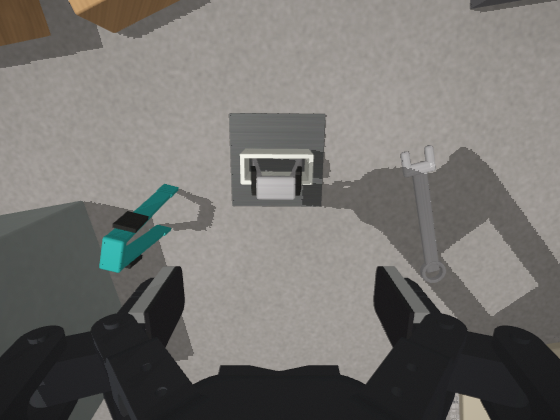

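```bash
python3 - <<'E'
from h import *
P=np.load('pics/w10P.npy');T=np.array([415.6,316.8,229.8]);R=Ro.from_euler('xyz',[180,0,-10.3],degrees=True).as_matrix()
Q=(P-T)@R
for v,u in [(268,175),(270,178),(320,150),(290,160),(330,120),(365,30),(372,280),(380,280),(400,280),(415,280),(380,220),(410,100),(400,480)]: print(u,v,np.round(Q[v,u],1))
m=(Q[...,2]<40)&(P[...,2]>130)&(Q[...,0]<40); q=Q[m]; 
for a in range(-140,-20,10):
    s=q[(q[:,2]>a)&(q[:,2]<=a+10)]
    if len(s): print(a,len(s),s.min(0).round(),s.max(0).round())
# obstacles
m=(P[...,2]>25)&(P[...,2]<180)&(P[...,1]>345)&(abs(P[...,0]-425)<110)&(np.abs(Q[...,1])>60);q=Q[m];print(len(q))
if len(q): i=np.argmin(np.abs(Q[m][:,1]));print(P[m][:, 1].min(),P[m][i]); s=P[m][(P[m][:,2]>60)]; print(s[np.argsort(s[:,1])[:5]] , s[:,2].max())
E
python3 - <<'E'
import sys;sys.path.insert(0,'.')
from h import *
p=cv2.imread('pics/c8.png')[20:140,160:270];cv2.imwrite('pics/c8z.png',cv2.resize(p,None,fx=5,fy=5))
E
```

```text
175 268 [ 12.1 -43.  -35.4]
178 270 [ 10.9 -42.  -34.8]
150 320 [  8.2 -42.4 -65.7]
160 290 [ 12.2 -43.  -53.3]
120 330 [ 12.6 -46.7 -76.8]
30 365 [ 13.  -62.7 -91.2]
280 372 [ 10.7   0.9 -91.1]
280 380 [ 11.5   0.9 -94.5]
280 400 [  12.3    0.8 -101.1]
280 415 [  12.3    0.8 -104.8]
220 380 [ 11.9 -13.8 -94.9]
100 410 [-363.9 -273.9  231.4]
480 400 [ -9.8  62.4 -80.3]
-120 1587 [  17.  -27. -114.] [  23.   29. -110.]
-110 9792 [   6.  -63. -110.] [  22.   65. -100.]
-100 12014 [  -6.  -71. -100.] [ 20.  73. -90.]
-90 12864 [-12. -74. -90.] [ 19.  76. -80.]
-80 3390 [-11. -74. -80.] [ 16.  75. -70.]
-70 1719 [ -5. -56. -70.] [ 14.  57. -60.]
-60 1932 [-10. -56. -60.] [ 13.  57. -50.]
-50 1568 [-11. -56. -50.] [ 13.  57. -40.]
-40 993 [-11. -55. -40.] [ 13.  57. -30.]
-30 25 [ -7. -43. -30.] [  9.  44. -29.]
13309
440.78421719299115 [418.41428137 441.14766422 103.82047285]
[[418.41428137 441.14766422 103.82047285]
 [418.88046686 441.21812675  96.09519798]
 [418.70108452 441.2366177   98.62260993]
 [417.70938046 441.58744506 110.16845724]
 [417.80354725 441.71163033 107.5346659 ]] 170.14625284143497
```

View pics/c8z.png

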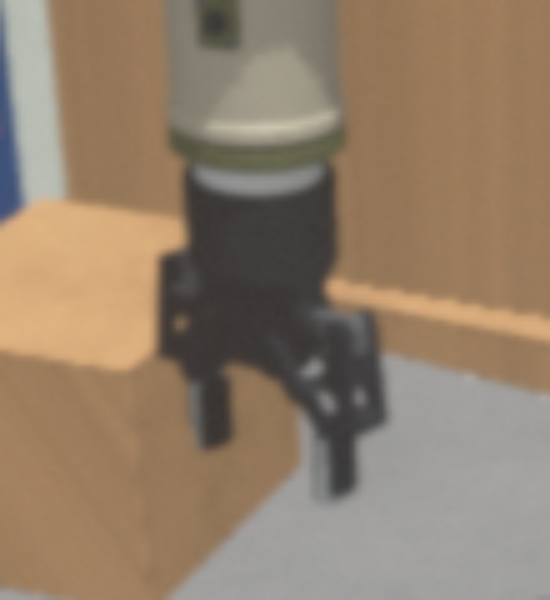

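Call:
{"method": "jog_arm", "body": {"plan": [[[0,0,0.4],[0.0207,-0.001,0.04],1],[[0,0,0.4],[0.0207,-0.001,0.08],1],[[0,0,0.4],[0.0207,-0.001,0.12],1],[[0,0,0.4],[0.0207,-0.001,0.145],1],[[0,0,0.4],[0.0207,-0.001,0.16],1],[[0,0,0.4],[0.0207,-0.001,0.1605],1],[[0,0,0.4],[0.0207,-0.001,0.1605],0.0],[[0,0,0.4],[0.0207,-0.001,0.1605],0.0],[[0,0,0.4],[0.0207,-0.001,0.1605],0.0],[[0,0,0.4],[0.0207,-0.001,0.1605],0.0]], "force": 40}}

```text
time: 17.2
tool_pos: [436.7, 316.0, 71.0]
tcp_rot: [-179.9, -0.1, -10.6]
ft_force: [-0.4, 0.7, 6.3]
finger_gap: 42.7
```

Run:
```python
from h import *
s=sense();print(s['time'],s['tool_pos'],s['tcp_rot'],s['finger_gap'],s['ft_force'])
C,p,P=look('wrist','w11');cv2.imwrite('pics/w11z.png',cv2.resize(p[200:400,180:380],None,fx=3,fy=3))
C,p,P=look('scene','c11');cv2.imwrite('pics/c11z.png',cv2.resize(p[180:300,360:480],None,fx=5,fy=5))
```

```text
17.2 [436.72473094 315.96161091  70.95073435] [-1.79889615e+02 -1.26901879e-01 -1.05901985e+01] 42.7351313925662 [-0.41643934  0.7032349   6.30619601]
```

View pics/w11.png

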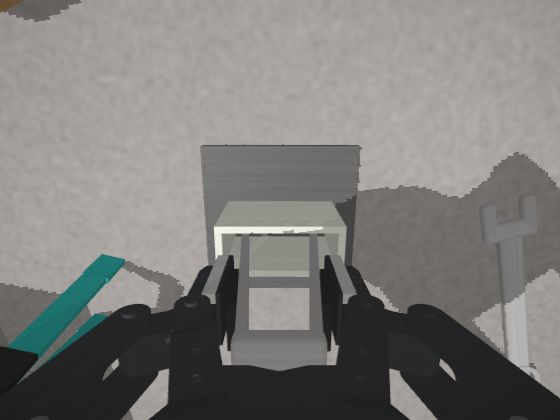

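View pics/c11z.png

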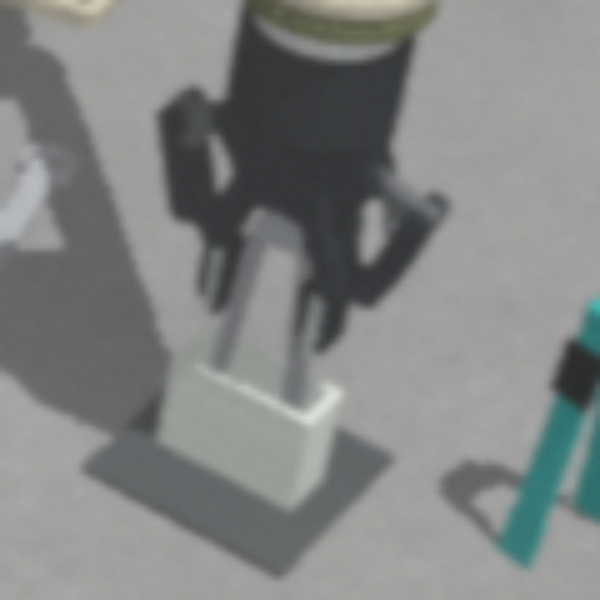

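Call:
{"method": "jog_arm", "body": {"plan": [[[0,0,0],[0,0,0],0.2],[[0,0,0],[0,0,0],0.2],[[0,0,0],[0,0,-0.005],0.2],[[0,0,0],[0,0,-0.005],0.2],[[0,0,0],[0,0,-0.005],0.2]]}}

```text
time: 17.92
tool_pos: [435.7, 315.2, 74.3]
tcp_rot: [-180.0, -0.0, -10.6]
ft_force: [0.7, -0.5, -0.9]
finger_gap: 51.1
```

Call:
{"method": "jog_arm", "body": {"plan": [[[0,0,0],[0,0,0],-0.03],[[0,0,0],[0,0,0],-0.03],[[0,0,0],[0,0,0],-0.03],[[0,0,0],[0,0,0],-0.03]], "force": 40}}

```text
time: 18.42
tool_pos: [435.6, 315.0, 74.3]
tcp_rot: [180.0, -0.0, -10.6]
ft_force: [-0.8, -2.9, 3.7]
finger_gap: 41.4
```

Call:
{"method": "jog_arm", "body": {"plan": [[[0,0,0],[0,0,-0.005],-0.03],[[0,0,0],[0,0,-0.012],-0.03],[[0,0,0],[0,0,-0.02],-0.03],[[0,0,0],[0,0,-0.02],-0.03]]}}

```text
time: 18.92
tool_pos: [436.3, 315.8, 95.6]
tcp_rot: [-179.9, -0.1, -10.6]
ft_force: [0.8, 0.1, -1.4]
finger_gap: 41.5
```

Run:
```python
from h import *
s=sense();print(s['time'],s['tool_pos'],s['tcp_rot'],s['finger_gap'],s['ft_force'],s['wrist_torque'])
C,p,P=look('wrist','w12')
C,p,P=look('scene','c12');cv2.imwrite('pics/c12z.png',cv2.resize(p[180:300,360:480],None,fx=5,fy=5))
```

```text
18.925 [436.33453988 315.77355489  95.55495082] [-1.79913633e+02 -8.96353869e-02 -1.05947801e+01] 41.52273717596007 [ 0.79674013  0.05841575 -1.39106275] [-0.01368212 -0.02274173  0.02759196]
```

View pics/w12.png

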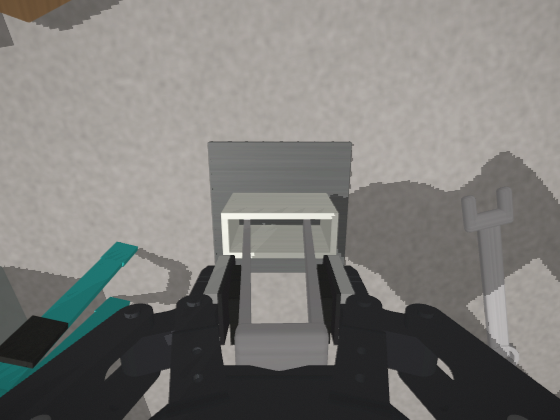

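View pics/c12z.png

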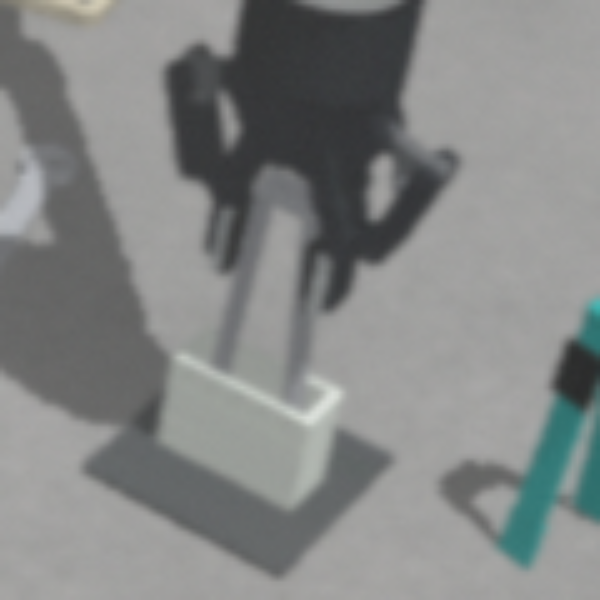

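Call:
{"method": "jog_arm", "body": {"plan": [[[0,0,0],[0,0,-0.01],-0.03],[[0,0,0],[0,0,-0.03],-0.03],[[0,0,0],[0,0,-0.05],-0.03],[[0,0,0],[0,0,-0.075],-0.03],[[0,0,0],[0,0,-0.1],-0.03],[[0,0,0],[0,0,-0.115],-0.03],[[0,0,0],[0,0,-0.12],-0.03]]}}

```text
time: 19.9
tool_pos: [436.1, 315.5, 215.4]
tcp_rot: [-179.9, -0.1, -10.6]
ft_force: [-0.3, 0.8, -0.6]
finger_gap: 41.6
```

Call:
{"method": "jog_arm", "body": {"plan": [[[0,0,-1],[0.012,0.016,0],-0.03],[[0,0,-2],[0.03,0.041,0],-0.03],[[0,0,-3],[0.054,0.073,0],-0.03],[[0,0,-4],[0.078,0.106,0],-0.03],[[0,0,-5],[0.102,0.139,0],-0.03],[[0,0,-6],[0.126,0.171,0],-0.03],[[0,0,-7],[0.15,0.204,0],-0.03],[[0,0,-8],[0.174,0.236,0],-0.03],[[0,0,-9.2],[0.197,0.268,0],-0.03],[[0,0,-9.2],[0.218,0.296,0],-0.03],[[0,0,-9.2],[0.234,0.318,0],-0.03],[[0,0,-9.2],[0.2447,0.3323,0],-0.03]]}}

```text
time: 21.4
tool_pos: [614.8, -57.6, 213.0]
tcp_rot: [-180.0, 0.1, -1.5]
ft_force: [0.8, 0.2, -1.5]
finger_gap: 41.5
```

Run:
```python
from h import *
s=sense();print(s['time'],s['tool_pos'],s['tcp_rot'],s['finger_gap'],s['ft_force'],s['qd'].round(1))
C,p,P=look('wrist','w13');np.save('pics/w13P.npy',P)
C,p,P=look('side','s13');np.save('pics/s13P.npy',P);cv2.imwrite('pics/s13z.png',cv2.resize(p[130:280,240:400],None,fx=5,fy=4))
C,p,P=look('scene','c13');np.save('pics/c13P.npy',P);cv2.imwrite('pics/c13z.png',cv2.resize(p[130:300,190:350],None,fx=5,fy=3.5))
```

```text
21.4 [614.80291204 -57.56037115 212.97144787] [-1.79984590e+02  1.15334173e-01 -1.45423201e+00] 41.493363561463006 [ 0.7757352   0.20977217 -1.48412479] [ -9.9  10.8 -12.5   0.3   1.6 -10.5]
```

View pics/w13.png

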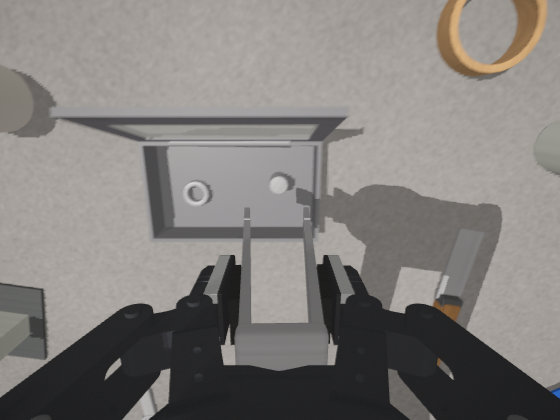

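View pics/s13z.png

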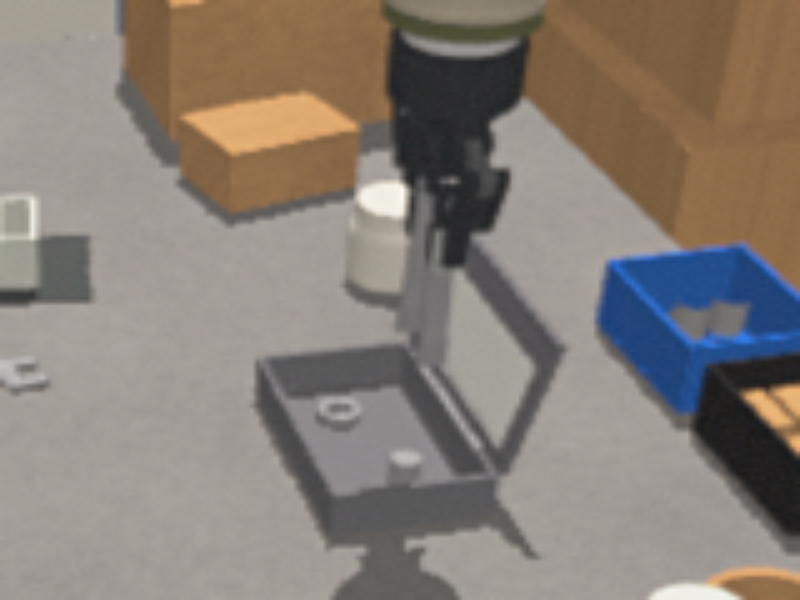

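View pics/c13z.png

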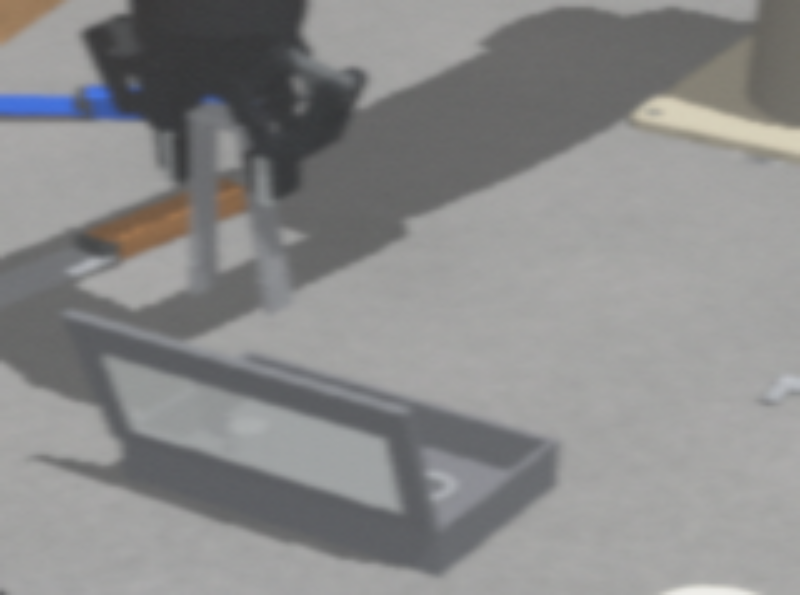

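Call:
{"method": "jog_arm", "body": {"plan": [[[0,0,0],[0,0,0.02],-0.03],[[0,0,0],[0,0,0.04],-0.03],[[0,0,0],[0,0,0.05],-0.03],[[0,0,0],[0,0,0.05],-0.03],[[0,0,0],[0,0,0.05],-0.03]]}}

```text
time: 22.18
tool_pos: [615.3, -56.4, 164.9]
tcp_rot: [180.0, -0.0, -1.4]
ft_force: [-0.2, 0.2, -0.4]
finger_gap: 41.9
```

Run:
```python
from h import *
s=sense();print(s['time'],s['tool_pos'],s['tcp_rot'],s['finger_gap'],s['qd'].round(1))
C,p,P=look('wrist','w14');np.save('pics/w14P.npy',P)
R=Ro.from_euler('xyz',s['tcp_rot'],degrees=True).as_matrix();Q=(P-s['tool_pos'])@R
q=P.reshape(-1,3);
t=P[...,2];m=(t>30)&(t<38)&(abs(P[...,0]-615)<14)&(abs(P[...,1]+56)<14);a=Q[m];print('roller tool',len(a),cv2.minEnclosingCircle(a[:,:2].astype(np.float32)),a[:,2].mean(), P[m].mean(0))
for z0,z1 in ((0,25),(25,55),(55,68),(68,80)):
    for sg in (-1,1):
        m=(Q[...,2]>z0)&(Q[...,2]<z1)&(abs(Q[...,0])<20)&(sg*Q[...,1]>5)&(sg*Q[...,1]<45);a=Q[m]
        if len(a): print(z0,sg,len(a),a.min(0).round(1),a.max(0).round(1),np.median(a,0).round(1))
cv2.imwrite('pics/w14z.png',cv2.resize(p[100:300,180:380],None,fx=3,fy=3))
```

```text
22.175 [615.32383391 -56.35814712 164.85309803] [ 1.79992648e+02 -4.39533689e-02 -1.38876516e+00] 41.93234836040379 [-0.2 -0.4 -0.6 -0.   0.1  0. ]
roller tool 341 ((-0.6122021675109863, -0.1347668468952179), 9.961518287658691) 131.67308352711888 [615.24153627 -56.26849382  33.17989864]
0 -1 128 [ -6.2 -20.7   0. ] [  8.1 -14.7  25. ] [  7.4 -17.5  11.3]
0 1 163 [-8.7 14.9  0. ] [ 8.  20.  24.9] [ 7.3 16.7 10.8]
25 -1 116 [ -9.3 -23.2  25.1] [  8.9 -16.9  54.8] [  7.6 -19.9  39.7]
25 1 136 [-9.9 16.1 25.2] [ 9.  21.4 54.9] [ 7.5 18.2 42. ]
55 -1 31 [  8.1 -24.4  55.1] [  8.8 -20.   67.8] [  8.4 -22.1  62. ]
55 1 38 [ 2.4 17.6 55.3] [ 8.8 22.1 67.6] [ 8.3 19.1 60.4]
68 1 7 [ 8.  18.6 68.5] [ 8.7 22.2 70. ] [ 8.4 20.  69.5]
```

View pics/w14z.png

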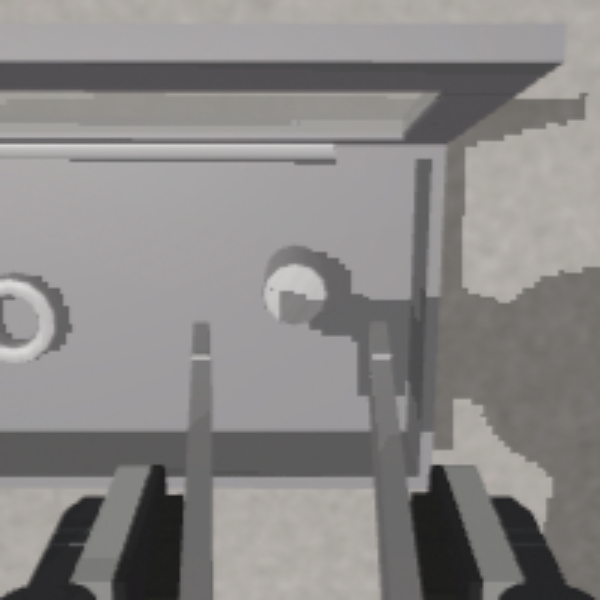

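Call:
{"method": "jog_arm", "body": {"plan": [[[0,0,0],[0,0.001,0.015],-0.03],[[0,0,0],[0,0.001,0.035],-0.03],[[0,0,0],[0,0.001,0.055],-0.03],[[0,0,0],[0,0.001,0.07],-0.03],[[0,0,0],[0,0.001,0.08],-0.03],[[0,0,0],[0,0.001,0.085],-0.03],[[0,0,0],[0,0.001,0.085],-0.03]]}}

```text
time: 23.1
tool_pos: [615.1, -57.4, 79.3]
tcp_rot: [180.0, -0.0, -1.4]
ft_force: [0.7, -0.5, -0.4]
finger_gap: 41.6
```

Run:
```python
from h import *
s=sense();print(s['time'],s['tool_pos'],s['finger_gap'],s['ft_force'])
C,p,P=look('wrist','w15');cv2.imwrite('pics/w15z.png',cv2.resize(p[100:300,180:380],None,fx=3,fy=3))
C,p,P=look('side','s15');cv2.imwrite('pics/s15z.png',cv2.resize(p[150:280,260:390],None,fx=5,fy=4.5))
```

```text
23.1 [615.06853525 -57.43414147  79.27439105] 41.56378708025988 [ 0.71735655 -0.45347994 -0.41299693]
```

View pics/w15z.png

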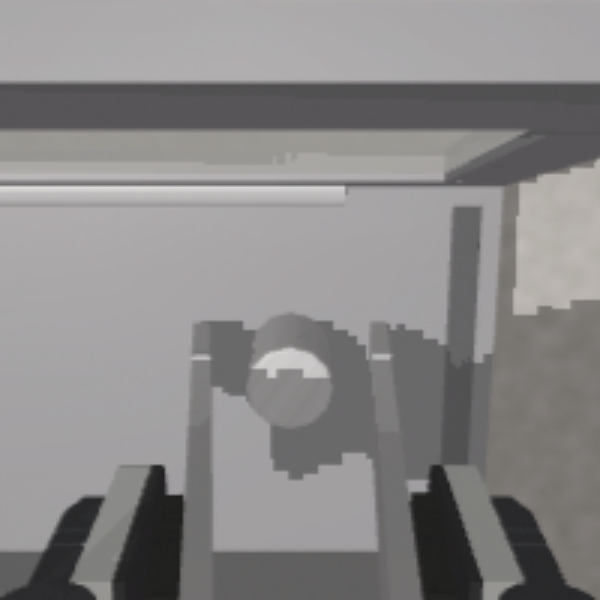

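View pics/s15z.png

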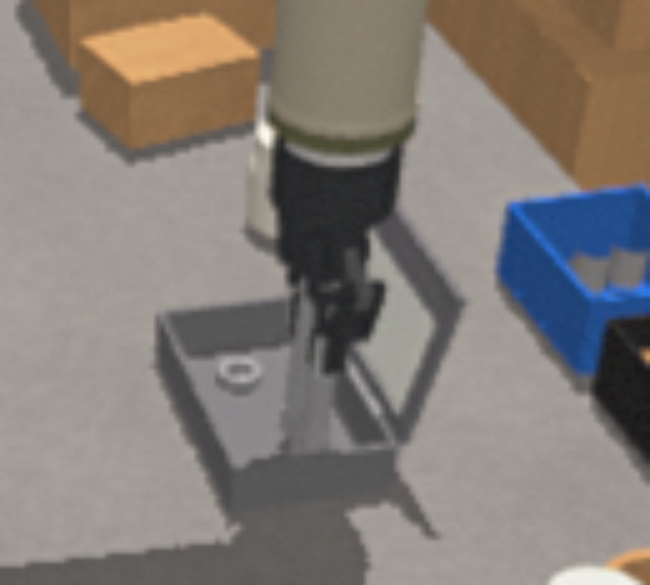

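Call:
{"method": "jog_arm", "body": {"plan": [[[0,0,0],[0,0,0],-0.1],[[0,0,0],[0,0,0],-0.16],[[0,0,0],[0,0,0],-0.3],[[0,0,0],[0,0,0],-1],[[0,0,0],[0,0,0],-1],[[0,0,0],[0,0,0],-1],[[0,0,0],[0,0,0],-1],[[0,0,0],[0,0,0],-1]], "force": 60}}

```text
time: 24.2
tool_pos: [615.4, -57.3, 79.8]
tcp_rot: [-180.0, -0.1, -1.4]
ft_force: [0.1, 1.6, 5.9]
finger_gap: 34.7
```

Call:
{"method": "jog_arm", "body": {"plan": [[[0,0,0],[0,0,-0.004],-1],[[0,0,0],[0,0,-0.012],-1],[[0,0,0],[0,0,-0.02],-1],[[0,0,0],[0,0,-0.03],-1],[[0,0,0],[0,0,-0.03],-1]]}}

```text
time: 24.82
tool_pos: [616.0, -57.6, 110.9]
tcp_rot: [180.0, -0.1, -1.4]
ft_force: [0.4, 0.3, -1.6]
finger_gap: 34.9
```

Run:
```python
from h import *
s=sense();print(s['time'],s['tool_pos'],s['finger_gap'],s['ft_force'])
C,p,P=look('wrist','w16');cv2.imwrite('pics/w16z.png',cv2.resize(p[100:300,180:380],None,fx=3,fy=3))
```

```text
24.825 [615.97337778 -57.61904594 110.92980161] 34.9177252917101 [ 0.40298497  0.30268158 -1.57828601]
```

View pics/w16z.png

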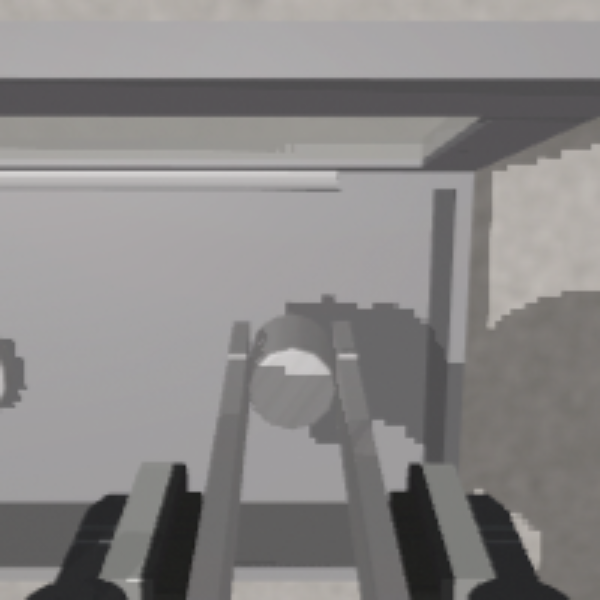

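Call:
{"method": "jog_arm", "body": {"plan": [[[0,0,0],[0,0,-0.015],-1],[[0,0,0],[0,0,-0.035],-1],[[0,0,0],[0,0,-0.06],-1],[[0,0,0],[0,0,-0.085],-1],[[0,0,0],[0,0,-0.11],-1],[[0,0,0],[-0.015,0,-0.13],-1],[[0,0,0],[-0.04,0,-0.145],-1],[[0,0,0],[-0.07,0,-0.15],-1],[[0,0,0],[-0.1,0,-0.15],-1],[[0,0,0],[-0.13,0,-0.15],-1],[[0,0,0],[-0.15,0,-0.15],-1],[[0,0,0],[-0.16,0,-0.15],-1]]}}

```text
time: 26.38
tool_pos: [454.7, -53.6, 261.0]
tcp_rot: [180.0, -0.1, -1.4]
ft_force: [0.1, -0.5, -2.1]
finger_gap: 34.9
```

Call:
{"method": "jog_arm", "body": {"plan": [[[0,0,0],[-0.005,0,0],-1],[[0,0,0],[-0.005,0,0],-1],[[0,0,0],[-0.005,0,0],-1],[[0,0,0],[-0.005,0,0],-1]]}}

```text
time: 26.88
tool_pos: [450.3, -53.4, 259.1]
tcp_rot: [-180.0, 0.0, -1.4]
ft_force: [-0.0, -0.0, -2.3]
finger_gap: 35.1
```

Run:
```python
from h import *
s=sense();print(s['time'],s['tool_pos'],s['finger_gap'],s['ft_force'])
C,p,P=look('wrist','w17');R=Ro.from_euler('xyz',s['tcp_rot'],degrees=True).as_matrix();Q=(P-s['tool_pos'])@R
m=(Q[...,2]>25)&(Q[...,2]<80)&(abs(Q[...,0])<20)&(abs(Q[...,1])<9);print('roller z',m.sum(),P[m].min(0),P[m].max(0))
w=P;m=(w[...,2]>50)&(w[...,0]>650)&(w[...,0]<720)&(abs(w[...,1]+8)<95);L=w[m]
if len(L)>50: k=np.polyfit(L[:,2],L[:,0],1);print('lid lean deg',np.degrees(np.arctan(k[0])))
look('side','s17');look('scene','c17')
```

```text
26.875 [450.27509657 -53.37361172 259.11349698] 35.09437014554173 [-0.00269947 -0.0316807  -2.28041856]
roller z 853 [440.13933732 -62.24920351 183.26805494] [459.67598991 -44.49170998 214.74385289]
```

View pics/w17.png

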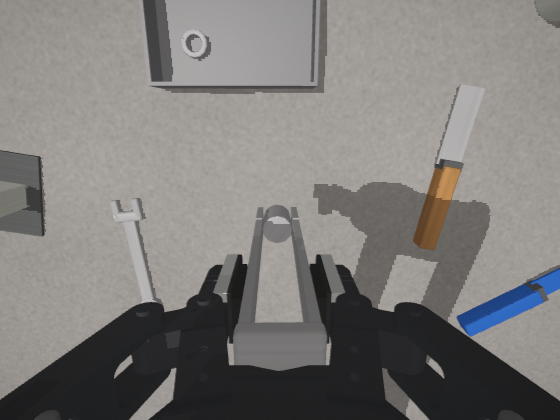

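View pics/s17.png

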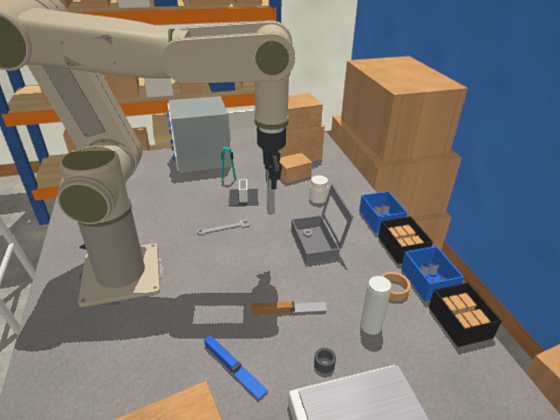

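View pics/c17.png

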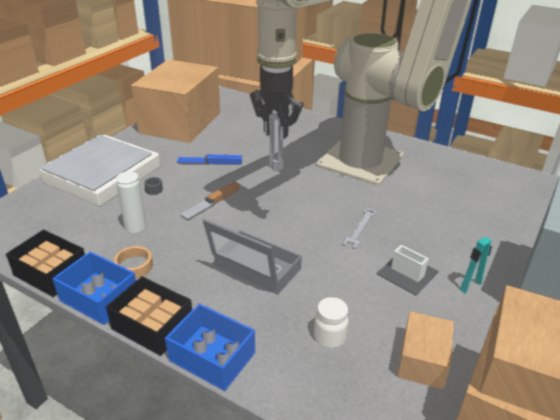

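The roller is at (277,222) in the wrist picture, held between the tong tips with its underside at least 180 mm up. The lid is open, the ring is in the case at (194,43), the scraper lies flat, and everything else is in place. I'm handing it in.

```bash
python3 -c "
from bench import *
print(hand_in())"
```

```text
the job is handed in; nothing more can be done
None
```

I levered the lid open with the scraper's blade, laid the scraper back down flat where it had been, took the tongs from the holder and lifted the roller out. I handed in at about 27 s, with the roller held in the tongs.

**Last checks**
- **Roller:** it sits between the tong tips, about 183 to 215 mm above the table. It is roughly 10 cm in front of the case. The finger gap was steady at 35 mm, and the wrist force of about 2.3 N roughly matches the weight of tongs and roller.
- **Lid:** it measured about 11° past upright before the roller grasp (roughly 1.77 rad). It still looked fully open in the last side and scene pictures. The final script printed no lid angle, because too few lid points were in view.
- **Bystanders:** the ring is still in the case, and by eye nothing else moved.

**What disagreed**
- **TCP offset:** the reported TCP lies about 40 mm ahead of the real fingers along the tool's z. The first close on the scraper therefore shut above the handle without touching it. I corrected for the offset from the camera depth.
- **Light contacts:** the wrist force read about 7 N upward when the fingers closed on the scraper handle at table level, and 6 N when I first closed on the tongs, probably the gripper's body on their bridge. It also read 6 N when the tongs closed on the roller, probably their tips reaching the case floor. I raised the gripper 5 mm after the tongs contact.

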